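Free the damper ring, load the weight bar, lock the ring again

ROBOT

A 7-joint arm with a two-finger parallel gripper is mounted at the origin on the work surface. World frame = base frame: x ahead of the robot, y to its left, z up, the work surface at z = 0. Lengths are in m, angles in rad, forces in N, time in s.
With the tool pointing down it reaches from about 0.4 to 0.875 m from the base axis. Payload 19.3 kg.
Tool frame: the origin (TCP) lies on the mounting face of the last link; the fingertips stand 173 mm ahead of it and the grasp point (between the pads) lies 155 mm ahead of it (bot.grip_point_offset is the distance from the TCP to the grasp point, in m); z points along the fingers, y is the line along which they close (so a half turn about z gives the same grasp; the last joint's range is limited). The gripper opens to 85 mm and grips with 20 to 120 N. Pads are 22 mm wide; open, the fingers measure 114 mm over their backs; the gripper's body (76 mm by 85 mm) begins 54 mm behind the grasp point. The pads swing forward as they close: fully open they stand 13 mm farther back than shut.
Start: joints at [-1.189, 0.521, -0.036, 1.599, 0.021, 1.021, -0.113], TCP at [0.273, 0.562, 0.405] pointing down, gripper open.
Joint ranges: [-2.91, 2.91], [-0.3, 2.13], [-1.5, 1.42], [0.17, 2.43], [-1.26, 4.41], [0.16, 1.93], [-2.52, 2.52]. Speed limits (rad/s): [1.89, 1.89, 2.39, 2.39, 3.01, 3.01, 3.01].

INTERFACE

Orientations are given as [roll, pitch, yaw] about the fixed x, y, z axes, in that order (R = Rz(yaw) Ry(pitch) Rx(roll)).
In Python, from workcell import bot gives the robot as it stands.
- The arm moves only by the tool arm_command, never from a script. Its argument "deltas" is a list of rows, each a list of 3 entries, a list of its own where there are three numbers: the shift along the tool's x, y, z in cm, then the turn, a rotation vector about the tool's x, y, z in rad, then the finger opening in cm, from 0 to 8.54. In form: [[[tx, ty, tz], [rx, ry, rz], claw], ...]. A call has 1 to 20 rows; each row shifts and turns the commanded pose from where the row before left it, along the tool's axes as they then stand; what a row does not reach is not made up. A row lasts 1/10 s, in which the tool goes at most 50 mm and 8.59 degrees, less where a joint would pass 70% of its speed; a pose out of reach is approached as far as the arm can. A call with a gripper value outside its range is refused whole. The fingers move at their own pace and stop on an object; "newtons" is the grip in N (left out, the last holds). Time passes only in rows, so rows that do not move let the fingers close. It gives the time, the measured TCP pose, the force, the opening and the grip force at its end, in the units of the state.
- bot.observe(): the state, without advancing time (a new reading comes with each control period).
- bot.grab_frame(name): name is "scene" or "top" or "wrist"; returns a dict with "frame" (384x512x3 uint8, red, green, blue), "K" (3x3 intrinsics, pixels), "rvec" (rotation vector, rad) and "tvec" (3), from world to camera coordinates, as OpenCV has them; the wrist camera has in their place "T_tool_cam" (4x4, takes a point from camera to tool coordinates, whose origin is the TCP and whose axes are the flange's). Camera axes: x right, y down, z forward; pixel columns grow to the right and rows downward; lengths in m; the calibration is good to about 2 mm. A picture is of the moment at which its call begins: read the wrist's pose just before it. There is no depth.
- bot.job_done(): hands the job in; it is judged then, once.
Trained networks look in a picture, given as the dict that the camera call returned (one of the last four; its "shot" number tells which), for a name from the list of things; names that differ only in an ending like _2 or _b are one class to them, and where a whole thing is asked for, a point or a joint stands for the part that bears it (a point fixed in the world has none). Each returns a list of dicts, best first, with "p" (0 to 1); they miss things now and then, are a little off and sometimes report something else, mostly with a low value. They report only what shows in the picture. A call takes as long as a camera call. They do not tell look-alikes from the thing itself.
- bot.find_in(name, picture): "rect" ([left, top, width, height] in pixels, round what is visible of it).
- bot.mark_of(name, picture): "at" ([column, row] in pixels: a listed point, or the origin of a listed thing).
The state is a dict: "clock": time; "qpos": joint angles; "qd": joint speeds; "joint_efforts": joint torques, N m; "position": TCP position; "tool_rot": TCP orientation; "force": force on the tool from outside, world axes, zero at the start; "moment": the same for the moment, N m; "grip_width": finger opening in m; "finger_force": force on a finger pad.
Only numpy, scipy, OpenCV 4.12 (cv2) and the standard library are available. Lean on these libraries where they do the work, as an engineer would, in place of code of your own. Each camera call takes 0.05 s, during which the arm holds its last target. There are 200 camera calls.

TASK

Change the load on the hardness tester's damper. With the weights still standing on the bench, put both pins of the pin spanner into opposite holes of the lock ring on the damper pot, turn it anticlockwise (seen from above) fully to its loose stop and lay the spanner back on its wooden rest, pins down in the channel; next hang every saddle weight over the load bar, astride and free, anywhere between the posts. Then use the spanner in the same way to turn the ring clockwise to its tight stop, where its black line meets the brass pointer, lay it back on the rest, and leave the can, brass test block and wooden case where they are.

Things in the scene. Friction and masses are not known exactly. Their poses are not given: they have to be found in the camera images.
- saddle0: steel saddle weight, about 0.4 kg, an inverted U standing on its feet: 84 mm across the feet (x), 50 mm wide (y), 115 mm high; 40 mm gap between the legs; 12 mm thick bridge, top 74 mm above the feet; on its middle an upright grip plate 12 mm thick (x) by 40 mm (y), 74 to 115 mm above the feet. Origin: centre of the underside of the feet, z up. 3 to 5 are present; the others are None.
- saddle1: steel saddle weight, about 0.4 kg, an inverted U standing on its feet: 84 mm across the feet (x), 50 mm wide (y), 115 mm high; 40 mm gap between the legs; 12 mm thick bridge, top 74 mm above the feet; on its middle an upright grip plate 12 mm thick (x) by 40 mm (y), 74 to 115 mm above the feet. Origin: centre of the underside of the feet, z up. 3 to 5 are present; the others are None.
- saddle2: steel saddle weight, about 0.4 kg, an inverted U standing on its feet: 84 mm across the feet (x), 50 mm wide (y), 115 mm high; 40 mm gap between the legs; 12 mm thick bridge, top 74 mm above the feet; on its middle an upright grip plate 12 mm thick (x) by 40 mm (y), 74 to 115 mm above the feet. Origin: centre of the underside of the feet, z up. 3 to 5 are present; the others are None.
- saddle3: steel saddle weight, about 0.4 kg, an inverted U standing on its feet: 84 mm across the feet (x), 50 mm wide (y), 115 mm high; 40 mm gap between the legs; 12 mm thick bridge, top 74 mm above the feet; on its middle an upright grip plate 12 mm thick (x) by 40 mm (y), 74 to 115 mm above the feet. Origin: centre of the underside of the feet, z up. 3 to 5 are present; the others are None.
- saddle4: steel saddle weight, about 0.4 kg, an inverted U standing on its feet: 84 mm across the feet (x), 50 mm wide (y), 115 mm high; 40 mm gap between the legs; 12 mm thick bridge, top 74 mm above the feet; on its middle an upright grip plate 12 mm thick (x) by 40 mm (y), 74 to 115 mm above the feet. Origin: centre of the underside of the feet, z up. 3 to 5 are present; the others are None.
- saddle0_seat (a point): centre of the underside of the bridge of saddle0, 62 mm above its feet. When hung this rests on the bar, a leg either side, the saddle's y along the bar
- saddle1_seat (a point): centre of the underside of the bridge of saddle1, 62 mm above its feet. When hung this rests on the bar, a leg either side, the saddle's y along the bar
- saddle2_seat (a point): centre of the underside of the bridge of saddle2, 62 mm above its feet. When hung this rests on the bar, a leg either side, the saddle's y along the bar
- saddle3_seat (a point): centre of the underside of the bridge of saddle3, 62 mm above its feet. When hung this rests on the bar, a leg either side, the saddle's y along the bar
- saddle4_seat (a point): centre of the underside of the bridge of saddle4, 62 mm above its feet. When hung this rests on the bar, a leg either side, the saddle's y along the bar
- bar_mid (a point): middle of the axis of the steel load bar: square, 20 by 20 mm, horizontal along this frame's y, its flat top 150 mm above the table (10 mm above this point), fixed; 322 mm free between two posts (at y +-161 to +-183 mm) that reach 155 mm above the table. z up. The stand's foot plate is 70 by 380 by 12 mm.
- lock_ring (a joint): turn of the lock ring about its vertical axis, growing clockwise seen from above, rad: 0 = loose stop, 1.25 = tight stop (the black line on the ring then meets the brass pointer on the pot); between 0.85 and 1.2 at the start. It stays where it is left and resists with about 0.15 N m.
- ring_top (a point): centre of the top face of the steel lock ring, 90 mm above the table; z up; the frame turns with the ring. Ring 110 mm across, 16 mm thick, 42 mm bore; four 12 mm holes right through it, centred 38.5 mm from the axis on this frame's +x, +y, -x and -y. It sits on a fixed grey damper pot, 136 mm across its foot, 116 mm above that.
- spanner: pin spanner, 0.25 kg: steel bar 120 (x) by 28 (y) by 10 mm with two pins pointing down at x = +-38.5 mm; above its middle an upright black grip plate 40 (x) by 14 mm (y), its top 70 mm over the pin tips. Origin midway between the pin tips, z up; bar underside 14 mm and bar top 24 mm above it. Starts on its rest. A half turn makes no difference.
- pin_a (a point): tip of one spanner pin (spanner's +x); pins 9 mm thick, 14 mm long, tapered over the last 2 mm. Pushed home in the ring, the bar lies on the ring's top
- pin_b (a point): tip of the other spanner pin (spanner's -x)
- rest_top (a point): centre of the top of the fixed wooden spanner rest, 26 mm above the table: two ledges 13 mm wide along this frame's x, 150 mm long, with an 18 mm wide, 20 mm deep channel between them that takes the pins. The spanner's bar lies on the ledges lengthwise, its origin then 14 mm below this point.
- test_block: bystander, not needed: leave where it is. Brass disc 64 mm across, 16 mm high.
- oil_can: bystander, not needed: leave where it is. Green can 60 mm across, 110 mm high.
- block_case: bystander, not needed: leave where it is. Open wooden case 120 by 160 by 50 mm.
There are look-alikes about, which are no part of the job. What is shaped like the saddle2 but blue, pink or red is not meant.

How it is judged:
On the way, in this order (a step that is already met when the one before it is completed fails the run):
1. both spanner pins are in opposite holes of the ring, at least 7 mm deep, before it is turned loose (z of each of pin_a, pin_b in the frame of ring_top below -0.007 m and horizontal distance between spanner and ring_top below 0.007 m and value of joint lock_ring above 0.7 rad), for 0.1 s.
2. the ring is turned to its loose stop with both pins in its holes, all saddles still down on the bench (z of each of pin_a, pin_b in the frame of ring_top below -0.007 m and horizontal distance between spanner and ring_top below 0.007 m and value of joint lock_ring below 0.08 rad and height (world z) of each of saddle0_seat, saddle1_seat, saddle2_seat, saddle3_seat, saddle4_seat below 0.1 m), for 0.1 s.
3. every saddle weight hangs astride the load bar, hardly moving, with the ring still loose and the spanner back in its rest (x of saddle0_seat in the frame of bar_mid between -0.018 and 0.018 m and y of saddle0_seat in the frame of bar_mid between -0.15 and 0.15 m and z of saddle0_seat in the frame of bar_mid between 0.004 and 0.016 m and angle between each of saddle0, saddle1, saddle2, saddle3, saddle4's own z axis and vertical below 0.25 rad and linear speed of each of saddle0, saddle1, saddle2, saddle3, saddle4 below 0.15 m/s and x of saddle1_seat in the frame of bar_mid between -0.018 and 0.018 m and y of saddle1_seat in the frame of bar_mid between -0.15 and 0.15 m and z of saddle1_seat in the frame of bar_mid between 0.004 and 0.016 m and x of saddle2_seat in the frame of bar_mid between -0.018 and 0.018 m and y of saddle2_seat in the frame of bar_mid between -0.15 and 0.15 m and z of saddle2_seat in the frame of bar_mid between 0.004 and 0.016 m and x of saddle3_seat in the frame of bar_mid between -0.018 and 0.018 m and y of saddle3_seat in the frame of bar_mid between -0.15 and 0.15 m and z of saddle3_seat in the frame of bar_mid between 0.004 and 0.016 m and x of saddle4_seat in the frame of bar_mid between -0.018 and 0.018 m and y of saddle4_seat in the frame of bar_mid between -0.15 and 0.15 m and z of saddle4_seat in the frame of bar_mid between 0.004 and 0.016 m and value of joint lock_ring below 0.15 rad and horizontal distance between spanner and rest_top below 0.025 m and angle between the x axis of spanner and the x axis of rest_top, either way round below 0.2 rad and angle between spanner's own z axis and vertical below 0.12 rad and z of spanner in the frame of rest_top between -0.018 and -0.01 m and linear speed of spanner below 0.03 m/s), for 0.3 s.
4. both spanner pins are in opposite holes of the ring, at least 7 mm deep, before it is turned tight (z of each of pin_a, pin_b in the frame of ring_top below -0.007 m and horizontal distance between spanner and ring_top below 0.007 m and value of joint lock_ring below 0.5 rad), for 0.1 s.
5. the ring is turned to its tight stop with both pins in its holes (z of each of pin_a, pin_b in the frame of ring_top below -0.007 m and horizontal distance between spanner and ring_top below 0.007 m and value of joint lock_ring above 1.17 rad), for 0.1 s.
At the end, for the whole second after the job is handed in: every saddle present rests on the bar (within 18 mm sideways, between the posts, tilted under 0.25 rad, hardly rocking), the ring stands past 1.17 rad, and the spanner lies still in its rest, pins in the channel (within 25 mm of the middle, 0.2 rad) (x of saddle0_seat in the frame of bar_mid between -0.018 and 0.018 m and y of saddle0_seat in the frame of bar_mid between -0.15 and 0.15 m and z of saddle0_seat in the frame of bar_mid between 0.004 and 0.016 m and angle between each of saddle0, saddle1, saddle2, saddle3, saddle4's own z axis and vertical below 0.25 rad and linear speed of each of saddle0, saddle1, saddle2, saddle3, saddle4 below 0.15 m/s and x of saddle1_seat in the frame of bar_mid between -0.018 and 0.018 m and y of saddle1_seat in the frame of bar_mid between -0.15 and 0.15 m and z of saddle1_seat in the frame of bar_mid between 0.004 and 0.016 m and x of saddle2_seat in the frame of bar_mid between -0.018 and 0.018 m and y of saddle2_seat in the frame of bar_mid between -0.15 and 0.15 m and z of saddle2_seat in the frame of bar_mid between 0.004 and 0.016 m and x of saddle3_seat in the frame of bar_mid between -0.018 and 0.018 m and y of saddle3_seat in the frame of bar_mid between -0.15 and 0.15 m and z of saddle3_seat in the frame of bar_mid between 0.004 and 0.016 m and x of saddle4_seat in the frame of bar_mid between -0.018 and 0.018 m and y of saddle4_seat in the frame of bar_mid between -0.15 and 0.15 m and z of saddle4_seat in the frame of bar_mid between 0.004 and 0.016 m and value of joint lock_ring above 1.17 rad and horizontal distance between spanner and rest_top below 0.025 m and angle between the x axis of spanner and the x axis of rest_top, either way round below 0.2 rad and angle between spanner's own z axis and vertical below 0.12 rad and z of spanner in the frame of rest_top between -0.018 and -0.01 m and linear speed of spanner below 0.03 m/s); the robot touches nothing.
It fails at once if the brass test block is shoved more than 30 mm (distance of test_block from where it was at the start of the episode above 0.03 m).
It fails at once if the can is shoved more than 30 mm (distance of oil_can from where it was at the start of the episode above 0.03 m).
It fails at once if the wooden case is shoved more than 30 mm (distance of block_case from where it was at the start of the episode above 0.03 m).
Of saddle0, saddle1, saddle2, saddle3, saddle4 only 3 to 5 are there at a start; the rules pass over those that are not, and their reading is None.
At some moment in a run one of saddle0, saddle1, saddle2, saddle3, saddle4 may be knocked a few centimetres aside while the robot is not near it.
It also fails if it takes over 210 s, if anything falls off the work surface, if the arm or the gripper's body presses on something with over 40 N, if the wrist force passes 120 N, or if a joint passes its speed limit or range.

## Working session

There is one attempt and no reset: what is moved stays moved. The work goes in short steps, Python scripts to look and compute and a tool call to move; the robot and the scene stay as the last step left them, time stands still between calls to the robot, and variables do not carry over. Pictures are saved under pics/ and viewed, at most 14 in all, crops included, and the job is handed in when it is done.

Besides the shell and the picture viewer there is one more tool, called after "Emit:" by a JSON object that holds its "api" and its "payload". arm_command: Moves the arm, as the interface text tells. Its arguments: {"type":"object","properties":{"deltas":{"type":"array","items":{"type":"array"}},"newtons":{"type":"number"}},"required":["deltas"]}

```bash
mkdir -p pics; ls; cat > h.py <<'E'
from workcell import bot
import numpy as np, cv2
from scipy.spatial.transform import Rotation as R
def cam(f,st=None):
    """returns K, R_wc(world->cam), t"""
    if 'rvec' in f:
        return np.array(f['K']),cv2.Rodrigues(np.array(f['rvec'],float))[0],np.array(f['tvec'],float).ravel()
    T=np.eye(4);T[:3,:3]=R.from_euler('xyz',st['tool_rot']).as_matrix();T[:3,3]=st['position']
    T=np.linalg.inv(T@np.array(f['T_tool_cam']));return np.array(f['K']),T[:3,:3],T[:3,3]
def px2w(f,uv,z,st=None):
    K,Rm,t=cam(f,st);d=Rm.T@np.linalg.solve(K,[uv[0],uv[1],1.]);c=-Rm.T@t
    return c+d*(z-c[2])/d[2]
def proj(f,p,st=None):
    K,Rm,t=cam(f,st);q=(K@(Rm@np.atleast_2d(p).T+t[:,None])).T;return q[:,:2]/q[:,2:]
def shot(n):
    st=bot.observe();return bot.grab_frame(n),st
def save(f,name,img=None,s=1.5):
    im=cv2.cvtColor(f['frame'] if img is None else img,cv2.COLOR_RGB2BGR);cv2.imwrite('pics/'+name,cv2.resize(im,None,fx=s,fy=s,interpolation=cv2.INTER_CUBIC))
E
python3 - <<'E'
from h import *
st=bot.observe();print(st['tool_rot'],st['position'],st['grip_width'],st['clock'])
for n in('top','scene'):
    f,_=shot(n);save(f,n+'0.png');K,Rm,t=cam(f);print(n,-Rm.T@t)
    for nm,z in(('saddle0_seat',.062),('bar_mid',.14),('ring_top',.09),('pin_a',.012),('spanner',.012),('rest_top',.026),('test_block',0),('oil_can',0),('block_case',0)):
        for d in bot.mark_of(nm,f):
            if d['p']>.2:print(nm,round(d['p'],2),np.round(d['at']),np.round(px2w(f,d['at'],z),3))
E
```

```text
pics
[-3.14047579e+00  6.36399748e-05  2.68981871e+00] [0.2727978  0.56217689 0.40414419] 0.08571799216930932 0.0
top [0.38179872 0.07920315 1.11363094]
saddle0_seat 0.63 [310. 230.] [ 0.43  -0.099  0.062]
saddle0_seat 0.28 [380. 175.] [ 0.592 -0.31   0.062]
bar_mid 0.83 [230. 162.] [0.61  0.127 0.14 ]
bar_mid 0.65 [350. 250.] [ 0.373 -0.192  0.14 ]
ring_top 0.67 [386. 178.] [ 0.578 -0.314  0.09 ]
ring_top 0.22 [372. 244.] [ 0.39  -0.267  0.09 ]
pin_a 0.96 [374. 244.] [ 0.39  -0.301  0.012]
pin_a 0.86 [352. 247.] [ 0.383 -0.233  0.012]
spanner 0.84 [362. 244.] [ 0.39  -0.265  0.012]
spanner 0.71 [307. 229.] [ 0.435 -0.099  0.012]
rest_top 0.86 [368. 251.] [ 0.372 -0.276  0.026]
test_block 0.74 [135. 168.] [0.624 0.432 0.   ]
test_block 0.66 [369. 247.] [ 0.383 -0.288  0.   ]
oil_can 0.96 [323. 144.] [ 0.703 -0.156  0.   ]
block_case 0.95 [229. 125.] [0.763 0.14  0.   ]
scene [ 1.03581344 -0.55150585  1.11703847]
saddle0_seat 0.75 [205. 218.] [ 0.43  -0.097  0.062]
saddle0_seat 0.54 [157. 253.] [ 0.415 -0.286  0.062]
bar_mid 0.86 [295. 192.] [0.621 0.127 0.14 ]
ring_top 0.89 [190. 287.] [ 0.584 -0.303  0.09 ]
ring_top 0.31 [328. 238.] [0.788 0.085 0.09 ]
pin_a 0.88 [168. 243.] [ 0.38  -0.225  0.012]
pin_a 0.6 [150. 261.] [ 0.389 -0.306  0.012]
spanner 0.93 [159. 252.] [ 0.385 -0.268  0.012]
spanner 0.65 [284. 163.] [0.447 0.303 0.012]
rest_top 0.69 [160. 252.] [ 0.397 -0.269  0.026]
rest_top 0.65 [257. 288.] [ 0.709 -0.159  0.026]
rest_top 0.57 [293. 191.] [0.565 0.205 0.026]
test_block 0.67 [342. 168.] [0.626 0.44  0.   ]
oil_can 0.96 [257. 286.] [ 0.698 -0.148  0.   ]
oil_can 0.46 [168. 242.] [ 0.372 -0.221  0.   ]
```

View pics/top0.png

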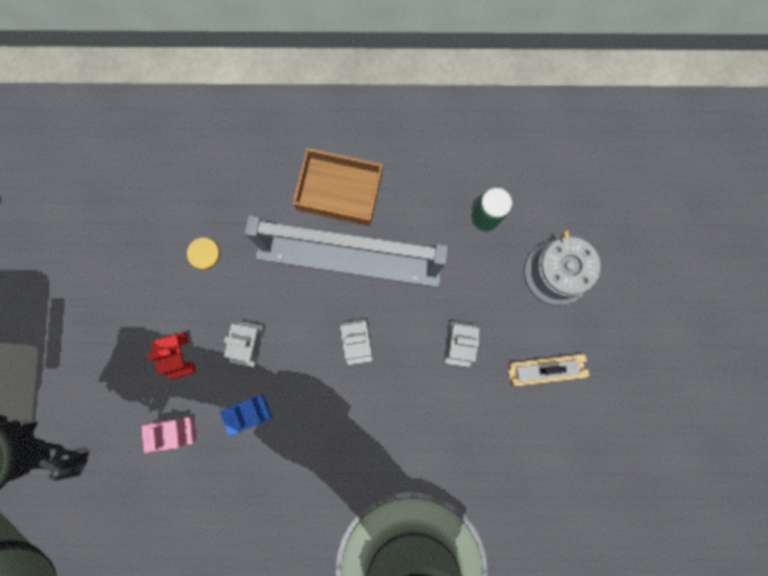

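View pics/scene0.png

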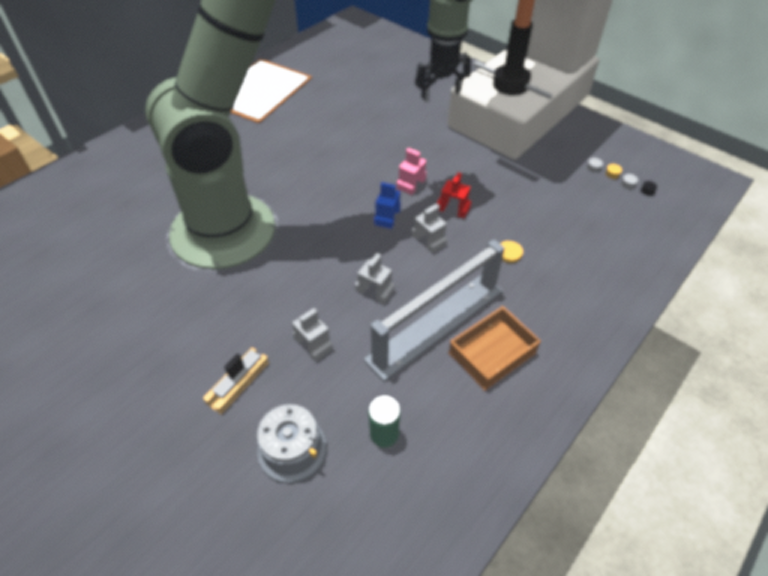

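Top view: steel saddles at about (242,343), (356,342) and (463,343). The spanner is on its rest at (549,370), the ring at (570,265), and the bar runs from (255,230) to (437,255). The blue, pink and red ones are decoys. The scene view agrees.

I'll add a move planner that uses equal tool-frame rows, then go look from nearer.

```bash
cat >> h.py <<'E'
def plan(goal,yaw,n,grip=True,start=None):
    """equal tool-frame rows from the measured (or given xyz,yaw) pose to goal; goal z = grasp point (grip) or TCP"""
    if start is None:
        st=bot.observe();p=np.array(st['position']);y0=st['tool_rot'][2]
        e=R.from_euler('xyz',st['tool_rot']);print('at',np.round(p,4),np.round(st['tool_rot'],4),'grip z',round(p[2]-.155,4),'F',np.round(st['force'],1),'w',round(st['grip_width'],4),'t',round(st['clock'],1))
    else: p=np.array(start[0]);y0=start[1];p=p+[0,0,.155*grip]
    g=np.array(goal,float)+[0,0,.155*grip]
    dy=(yaw-y0+np.pi)%(2*np.pi)-np.pi if abs(yaw-y0)>np.pi else yaw-y0
    M=np.zeros((3,3))
    for i in range(n):
        a=y0+dy*i/n;M+=np.array([[np.cos(a),np.sin(a),0],[np.sin(a),-np.cos(a),0],[0,0,-1]])
    t=np.linalg.solve(M,g-p)*100
    print(n,'rows: shift cm',np.round(t,3),'rz',round(-dy/n,4),'|',round(np.linalg.norm(t),2))
E
python3 - <<'E'
from h import *
plan([.47,.2,.42],1.95,10,False)
plan([.47,-.2,.42],1.25,10,False,start=([.47,.2,.42],1.95))
E
```

```text
at [0.2729 0.5623 0.4047] [3.1416 0.     2.6898] grip z 0.2497 F [0.4 0.1 0.3] w 0.0852 t 1.0
10 rows: shift cm [-4.045 -1.198 -0.153] rz 0.074 | 4.22
10 rows: shift cm [-4.074 -0.262 -0.   ] rz 0.07 | 4.08
```

Emit:
{"api": "arm_command", "payload": {"deltas": [[[-4.05,-1.2,-0.15],[0,0,0.074],8.5],[[-4.05,-1.2,-0.15],[0,0,0.074],8.5],[[-4.05,-1.2,-0.15],[0,0,0.074],8.5],[[-4.05,-1.2,-0.15],[0,0,0.074],8.5],[[-4.05,-1.2,-0.15],[0,0,0.074],8.5],[[-4.05,-1.2,-0.15],[0,0,0.074],8.5],[[-4.05,-1.2,-0.15],[0,0,0.074],8.5],[[-4.05,-1.2,-0.15],[0,0,0.074],8.5],[[-4.05,-1.2,-0.15],[0,0,0.074],8.5],[[-4.05,-1.2,-0.15],[0,0,0.074],8.5]]}}

```text
clock: 2.0
position: [0.4704, 0.1978, 0.4199]
tool_rot: [3.141, -0.0, 1.947]
force: [1.0, -0.1, 0.7]
grip_width: 0.0845
finger_force: 0.0
```

```bash
python3 - <<'E'
from h import *
f,st=shot('wrist');print(np.round(st['position'],3),st['tool_rot'][2],st['qd']);save(f,'w1.png');print(f['K'],f['T_tool_cam'])
for uv in((0,0),(511,0),(0,383),(511,383)):print(np.round(px2w(f,uv,0,st),2))
plan([.47,-.2,.42],1.25,10,False)
E
```

```text
[0.47  0.198 0.42 ] 1.9465812675678036 [ 0.50080694 -0.1911309   0.30582145  0.26995422 -0.07776811 -0.05931445
  0.11500946]
[[292.96186443   0.         254.44483511]
 [  0.         292.96186443 191.35097107]
 [  0.           0.           1.        ]] [[-1.65697338e-04 -9.58753777e-01 -2.84237871e-01  7.23570509e-02]
 [ 9.99999944e-01 -7.64946163e-05 -3.24931459e-04 -4.53956196e-04]
 [ 2.89786597e-04 -2.84237909e-01  9.58753737e-01  3.19353361e-02]
 [ 0.00000000e+00  0.00000000e+00  0.00000000e+00  1.00000000e+00]]
[0.13 0.26 0.  ]
[0.68 0.48 0.  ]
[ 0.21 -0.32  0.  ]
[1.02 0.   0.  ]
at [0.4715 0.1911 0.4203] [3.1415e+00 2.4000e-03 1.9350e+00] grip z 0.2653 F [ 3.6 -9.6  0.3] w 0.0852 t 2.0
10 rows: shift cm [-3.981e+00 -2.380e-01  3.000e-03] rz 0.0685 | 3.99
```

View pics/w1.png

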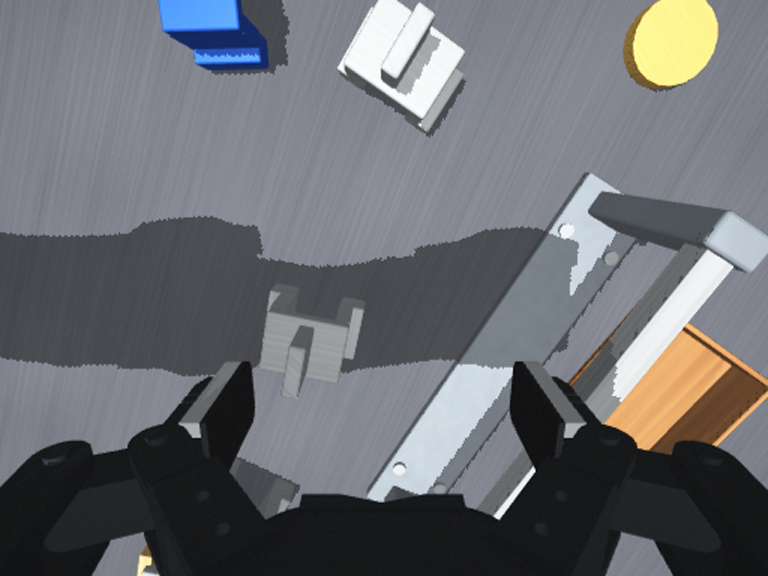

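The frame shows the middle saddle at (308,340), the far-left steel saddle at (405,60), and the bar on the right. Next I'll look at the spanner and ring.

```bash
python3 - <<'E'
from h import *
plan([.47,-.39,.42],1.3,14,False)
E
```

```text
at [0.4715 0.1911 0.4203] [3.1415e+00 2.4000e-03 1.9350e+00] grip z 0.2653 F [ 3.6 -9.6  0.3] w 0.0852 t 2.0
14 rows: shift cm [-4.21e+00 -3.03e-01  2.00e-03] rz 0.0454 | 4.22
```

Emit:
{"api": "arm_command", "payload": {"deltas": [[[-4.2,-0.3,0],[0,0,0.045],8.5],[[-4.2,-0.3,0],[0,0,0.045],8.5],[[-4.2,-0.3,0],[0,0,0.045],8.5],[[-4.2,-0.3,0],[0,0,0.045],8.5],[[-4.2,-0.3,0],[0,0,0.045],8.5],[[-4.2,-0.3,0],[0,0,0.045],8.5],[[-4.2,-0.3,0],[0,0,0.045],8.5],[[-4.2,-0.3,0],[0,0,0.045],8.5],[[-4.2,-0.3,0],[0,0,0.045],8.5],[[-4.2,-0.3,0],[0,0,0.045],8.5],[[-4.2,-0.3,0],[0,0,0.045],8.5],[[-4.2,-0.3,0],[0,0,0.045],8.5],[[-4.2,-0.3,0],[0,0,0.045],8.5],[[-4.2,-0.3,0],[0,0,0.045],8.5],[[0,0,0],[0,0,0],8.5],[[0,0,0],[0,0,0],8.5]]}}

```text
clock: 3.65
position: [0.4785, -0.381, 0.4195]
tool_rot: [-3.141, 0.0, 1.318]
force: [-0.1, 1.2, -0.1]
grip_width: 0.0849
finger_force: 0.0
```

```bash
python3 - <<'E'
from h import *
f,st=shot('wrist');print(np.round(st['position'],4),np.round(st['tool_rot'],4));save(f,'w2.png')
np.savez('w2.npz',fr=f['frame'],K=f['K'],T=f['T_tool_cam'],p=st['position'],r=st['tool_rot'])
for nm,z in(('ring_top',.09),('pin_a',.012),('spanner',.012),('rest_top',.026)):
    for d in bot.mark_of(nm,f):
        if d['p']>.2:print(nm,round(d['p'],2),np.round(d['at'],1),np.round(px2w(f,d['at'],z,st),4))
E
```

```text
[ 0.4785 -0.381   0.4195] [-3.1413  0.      1.3183]
pin_a 0.97 [143.9  59.9] [ 0.3822 -0.2296  0.012 ]
pin_a 0.76 [172.7 124.6] [ 0.3907 -0.3089  0.012 ]
spanner 0.78 [156.   93.3] [ 0.3832 -0.2685  0.012 ]
rest_top 0.85 [155.5  96. ] [ 0.3858 -0.2728  0.026 ]
```

View pics/w2.png

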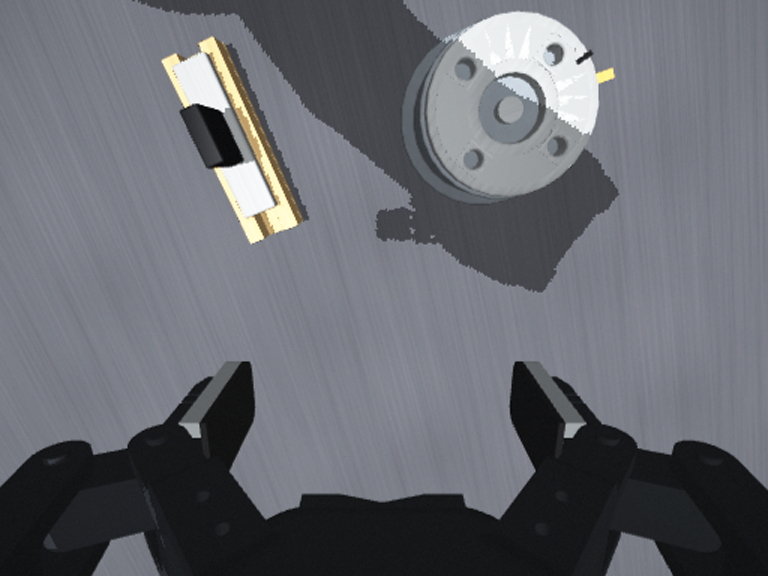

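The frame shows the spanner bar with corners near (175,68), (205,52), (275,205) and (245,217). The ring holes are at (555,55), (465,68), (473,159) and (557,146). The black line at (584,57) lies anticlockwise of the pointer at (604,75).

```bash
python3 - <<'E'
from h import *
d=np.load('w2.npz');f=dict(K=d['K'],T_tool_cam=d['T']);st=dict(position=d['p'],tool_rot=d['r'])
H=np.array([px2w(f,np.array(u)/1.5,.09,st) for u in((555,55),(465,68),(473,159),(557,146))]);print(H.round(4));c=H.mean(0);print('ring c',c,'r',np.linalg.norm(H-c,axis=1),'ang',np.degrees(np.arctan2(*(H-c)[:,1::-1].T)))
B=np.array([px2w(f,np.array(u)/1.5,.036,st) for u in((175,68),(205,52),(275,205),(245,217))]);print(B.round(4),B.mean(0));
v=B[0]+B[1]-B[2]-B[3];print('ang',np.arctan2(v[1],v[0]),np.linalg.norm(v)/2)
l=px2w(f,np.array((584,57))/1.5,.09,st)-c;p=px2w(f,np.array((604,75))/1.5,.08,st)-c;print('line,ptr',np.arctan2(l[1],l[0]),np.arctan2(p[1],p[0]))
im=d['fr'];cr=np.hstack([im[15:180,95:215],im[0:165,260:425]]);save(None,'w2c.png',cr,2.7)
E
```

```text
[[ 0.6133 -0.2799  0.09  ]
 [ 0.5587 -0.2732  0.09  ]
 [ 0.5531 -0.3273  0.09  ]
 [ 0.6071 -0.3329  0.09  ]]
ring c [ 0.58301567 -0.30332524  0.09      ] r [0.0382911  0.03872697 0.03836028 0.03812544] ang [  37.7618474   128.96777913 -141.33731802  -50.91632755]
[[ 0.3659 -0.2136  0.036 ]
 [ 0.3908 -0.2092  0.036 ]
 [ 0.4051 -0.3254  0.036 ]
 [ 0.3789 -0.3284  0.036 ]] [ 0.38515107 -0.26917077  0.036     ]
ang 1.688779913948417 0.11632286094820299
line,ptr 0.3622728238657694 0.08251951598086556
```

View pics/w2c.png

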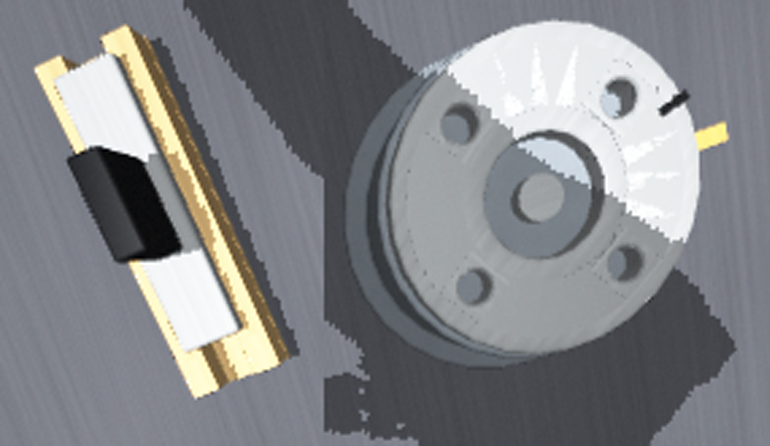

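```bash
python3 - <<'E'
from h import *
plan([.385,-.269,.13],1.689,6)
plan([.385,-.269,.059],1.689,3,start=([.385,-.269,.13],1.689))
E
```

```text
at [ 0.4795 -0.3793  0.4198] [ 3.1414e+00 -4.0000e-04  1.3216e+00] grip z 0.2648 F [-0.4 -0.6  0.6] w 0.0852 t 3.9
6 rows: shift cm [ 1.688 -1.753  2.246] rz -0.0612 | 3.31
3 rows: shift cm [0.    0.    2.367] rz -0.0 | 2.37
```

Emit:
{"api": "arm_command", "payload": {"deltas": [[[1.69,-1.75,2.25],[0,0,-0.061],6.0],[[1.69,-1.75,2.25],[0,0,-0.061],6.0],[[1.69,-1.75,2.25],[0,0,-0.061],6.0],[[1.69,-1.75,2.25],[0,0,-0.061],6.0],[[1.69,-1.75,2.25],[0,0,-0.061],6.0],[[1.69,-1.75,2.25],[0,0,-0.061],6.0],[[0,0,0],[0,0,0],6.0],[[0,0,0],[0,0,0],6.0]]}}

```text
clock: 4.7
position: [0.3852, -0.2694, 0.2849]
tool_rot: [3.141, -0.0, 1.686]
force: [-0.2, -0.2, 0.7]
grip_width: 0.0598
finger_force: 0.0
```

```bash
python3 - <<'E'
from h import *
plan([.385,-.269,.059],1.689,4)
f,st=shot('wrist');save(f,'w3.png')
print(proj(f,[[.385,-.269,.082],[.385,-.269,.036]],st)*1.5)
E
```

```text
at [ 0.3852 -0.2694  0.2849] [ 3.1415e+00 -1.0000e-04  1.6861e+00] grip z 0.1299 F [-0.2 -0.2  0.7] w 0.0598 t 4.7
4 rows: shift cm [ 0.01  -0.004  1.773] rz -0.0007 | 1.77
[[382.45850195 335.41235914]
 [382.31920689 300.92193616]]
```

View pics/w3.png

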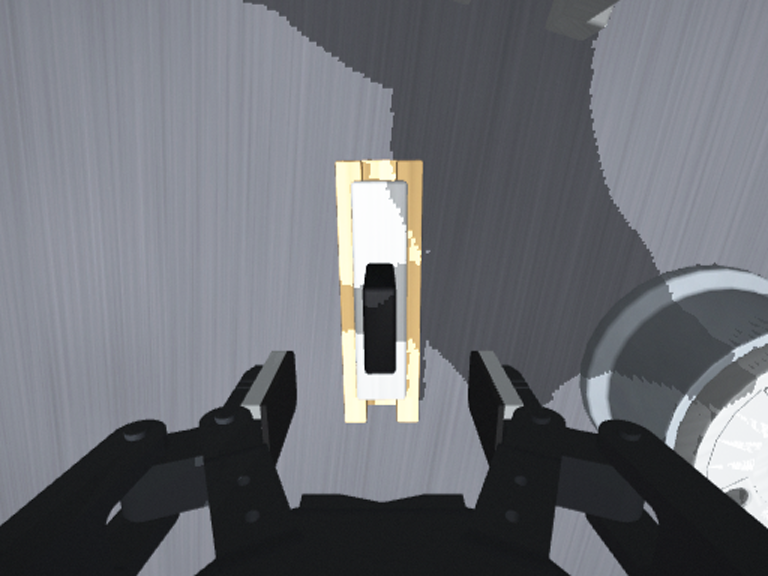

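The spanner is well aligned between the fingers, with the grip top face centred near (380,331), about 2 mm along tool +x from where I predicted. Going down to grip.

Emit:
{"api": "arm_command", "payload": {"deltas": [[[0.1,0,1.8],[0,0,0],6.0],[[0.06,0,1.8],[0,0,0],6.0],[[0,0,1.8],[0,0,0],6.0],[[0,0,1.7],[0,0,0],6.0],[[0,0,0],[0,0,0],0],[[0,0,0],[0,0,0],0],[[0,0,0],[0,0,0],0],[[0,0,0],[0,0,0],0],[[0,0,0],[0,0,0],0],[[0,0,0],[0,0,0],0],[[0,0,0],[0,0,0],0],[[0,0,0],[0,0,0],0]], "newtons": 80}}

```text
clock: 5.95
position: [0.3851, -0.2683, 0.2147]
tool_rot: [3.14, 0.001, 1.686]
force: [-0.2, 0.4, 7.5]
grip_width: 0.0133
finger_force: 77.9
```

```bash
python3 - <<'E'
from h import *
plan([.5,-.3,.25],1.2,6)
plan([.583,-.3033,.25],.674,8,start=([.385,-.269,.20],1.689))
E
```

```text
at [ 0.3851 -0.2683  0.2147] [3.1400e+00 1.1000e-03 1.6857e+00] grip z 0.0597 F [-0.2  0.4  7.5] w 0.0133 t 6.0
6 rows: shift cm [-0.362  1.972 -3.171] rz 0.0809 | 3.75
8 rows: shift cm [ 0.403  2.59  -0.625] rz 0.1269 | 2.69
```

```bash
python3 - <<'E'
from h import *
plan([.583,-.3033,.18],.674,9,start=([.3851,-.2683,.18],1.6857))
E
```

```text
9 rows: shift cm [ 0.37  2.3  -0.  ] rz 0.1124 | 2.33
```

Emit:
{"api": "arm_command", "payload": {"deltas": [[[0,0,-3],[0,0,0],0],[[0,0,-3],[0,0,0],0],[[0,0,-3],[0,0,0],0],[[0,0,-3],[0,0,0],0],[[0.37,2.3,0],[0,0,0.1124],0],[[0.37,2.3,0],[0,0,0.1124],0],[[0.37,2.3,0],[0,0,0.1124],0],[[0.37,2.3,0],[0,0,0.1124],0],[[0.37,2.3,0],[0,0,0.1124],0],[[0.37,2.3,0],[0,0,0.1124],0],[[0.37,2.3,0],[0,0,0.1124],0],[[0.37,2.3,0],[0,0,0.1124],0],[[0.37,2.3,0],[0,0,0.1124],0],[[0,0,0],[0,0,0],0],[[0,0,0],[0,0,0],0],[[0,0,0],[0,0,0],0]]}}

```text
clock: 7.55
position: [0.5821, -0.3028, 0.334]
tool_rot: [-3.141, -0.0, 0.675]
force: [0.6, -0.5, -3.0]
grip_width: 0.0132
finger_force: 78.9
```

```bash
python3 - <<'E'
from h import *
plan([.583,-.3033,.18],.674,1)
f,st=shot('wrist')
c=np.array([.583,-.3033,.09]);a=.674
H=[c+.0385*np.array([np.cos(a+k*np.pi/2),np.sin(a+k*np.pi/2),0]) for k in range(4)]
print('pred holes',proj(f,H,st).round(1).tolist())
p=np.array(st['position']);y=st['tool_rot'][2];o=p-[0,0,.155+.0477]
print('pred pins',proj(f,[o+s*.0385*np.array([np.cos(y),np.sin(y),0]) for s in(1,-1)],st).round(1).tolist())
print([(round(d['p'],2),np.round(d['at'],1)) for n in('pin_a','spanner') for d in bot.mark_of(n,f)])
save(f,'w4.png',f['frame'][60:300,100:420],2.4)
E
```

```text
at [ 0.5821 -0.3028  0.334 ] [-3.1412e+00 -2.0000e-04  6.7520e-01] grip z 0.179 F [ 0.6 -0.5 -3. ] w 0.0132 t 7.5
1 rows: shift cm [ 0.04   0.099 -0.098] rz 0.0012 | 0.15
pred holes [[256.3, 151.9], [205.7, 202.1], [256.0, 247.7], [306.6, 202.2]]
pred pins [[254.9, 163.4], [254.9, 277.4]]
[(0.78, array([255.3, 162.7])), (0.62, array([255.3, 223.7]))]
```

View pics/w4.png

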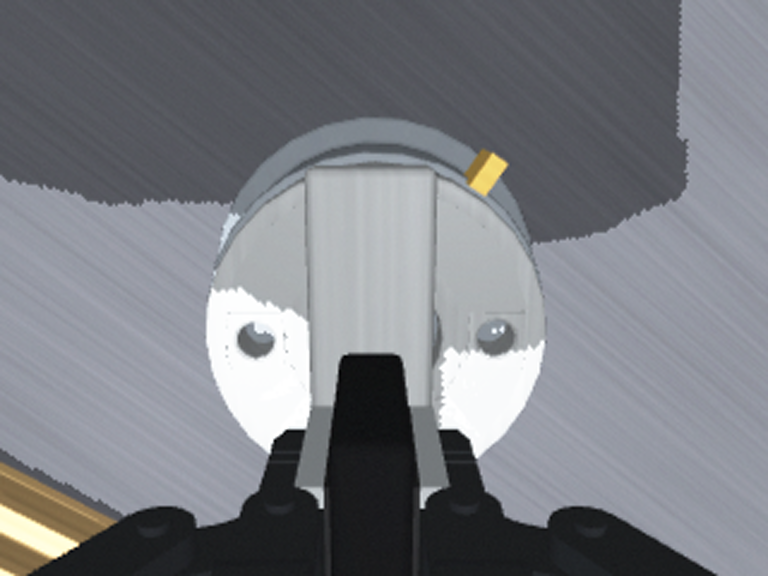

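The side holes show at crop (257,339) and (495,338). The bar's far end has corners at (306,167) and (434,167). I'll compare those with the prediction.

```bash
python3 - <<'E'
from h import *
f,st=shot('wrist')
p=np.array(st['position']);y=st['tool_rot'][2];o=p-[0,0,.155+.0477];X=np.array([np.cos(y),np.sin(y),0]);Y=np.array([np.sin(y),-np.cos(y),0]);Z=np.array([0,0,1])
print('bar far corners',((proj(f,[o+.06*X+.024*Z-.014*Y,o+.06*X+.024*Z+.014*Y],st)-[100,60])*2.4).round(1).tolist())
print('+1mm x',((proj(f,[o+.061*X+.024*Z-.014*Y],st)-[100,60])*2.4).round(1))
c=np.mean([px2w(f,np.array(u)/2.4+[100,60],.09,st) for u in((257,339),(495,338))],0);print('ring',c,'tcp',p, 'tool x,y off cm',(c-p)@X*100,(c-p)@Y*100)
E
```

```text
bar far corners [[303.3, 167.6], [439.9, 167.6]]
+1mm x [[303.2 162.6]]
ring [ 0.58421282 -0.30315882  0.09      ] tcp [ 0.58224829 -0.30284718  0.33410467] tool x,y off cm 0.13394404209225275 0.14705157455455042
```

Emit:
{"api": "arm_command", "payload": {"deltas": [[[0.1,0.14,1.3],[0,0,0],0],[[0,0,1.3],[0,0,0],0],[[0,0,1.2],[0,0,0],0],[[0,0,0.3],[0,0,0],0],[[0,0,0.2],[0,0,0],0],[[0,0,0.2],[0,0,0],0],[[0,0,0],[0,0,0],0],[[0,0,0],[0,0,0],0]]}}

```text
clock: 8.55
position: [0.5843, -0.3036, 0.289]
tool_rot: [3.141, -0.0, 0.674]
force: [-0.1, -0.7, -1.7]
grip_width: 0.0131
finger_force: 78.9
```

Emit:
{"api": "arm_command", "payload": {"deltas": [[[0,0,0.3],[0,0,0],0],[[0,0,0.3],[0,0,0],0],[[0,0,0.3],[0,0,0],0],[[0,0,0],[0,0,0],0],[[0,0,0],[0,0,0],0]]}}

```text
clock: 9.05
position: [0.5842, -0.3036, 0.2796]
tool_rot: [-3.142, 0.0, 0.674]
force: [-0.4, -0.6, -3.5]
grip_width: 0.0129
finger_force: 78.9
```

Emit:
{"api": "arm_command", "payload": {"deltas": [[[0,0,0],[0,0,-0.08],0],[[0,0,0],[0,0,-0.08],0],[[0,0,0],[0,0,-0.08],0],[[0,0,0],[0,0,-0.08],0],[[0,0,0],[0,0,-0.08],0],[[0,0,0],[0,0,-0.08],0],[[0,0,0],[0,0,-0.08],0],[[0,0,0],[0,0,-0.08],0],[[0,0,0],[0,0,-0.08],0],[[0,0,0],[0,0,-0.08],0],[[0,0,0],[0,0,-0.08],0],[[0,0,0],[0,0,0],0],[[0,0,0],[0,0,0],0]]}}

```text
clock: 10.35
position: [0.5842, -0.3038, 0.2799]
tool_rot: [3.141, 0.0, 1.552]
force: [-0.9, 0.3, -2.5]
grip_width: 0.0134
finger_force: 79.0
```

```bash
python3 - <<'E'
from h import *
s=bot.observe();print(s['moment'],s['force'],s['tool_rot'],s['position'])
E
```

```text
[ 0.01381469 -0.02721465  0.00102881] [-0.89417272  0.32592114 -2.45479066] [3.14128014e+00 2.37089782e-04 1.55150924e+00] [ 0.58417649 -0.30376933  0.27987597]
```

Emit:
{"api": "arm_command", "payload": {"deltas": [[[0,0,0],[0,0,-0.04],0],[[0,0,0],[0,0,-0.04],0],[[0,0,0],[0,0,-0.04],0],[[0,0,0],[0,0,-0.04],0],[[0,0,0],[0,0,0],0]]}}

```text
clock: 10.85
position: [0.5841, -0.3038, 0.2798]
tool_rot: [3.142, -0.0, 1.711]
force: [-1.4, 0.0, -1.9]
grip_width: 0.0129
finger_force: 80.4
```

```bash
python3 - <<'E'
from h import *
s=bot.observe();print(s['moment'],s['force'],s['tool_rot'],s['position'])
E
```

```text
[ 0.10157638  0.20793298 -1.20996102] [-1.38893785  0.02819034 -1.90272833] [ 3.14150172e+00 -6.48039138e-05  1.71146753e+00] [ 0.58406335 -0.30377975  0.27979028]
```

Emit:
{"api": "arm_command", "payload": {"deltas": [[[0,0,0],[0,0,0],0],[[0,0,0],[0,0,0.05],0],[[0,0,-0.5],[0,0,0],0],[[0,0,-1],[0,0,0],0],[[0,0,-2],[0,0,0],0],[[0,0,-2],[0,0,0],0],[[0,0,0],[0,0,0],0],[[0,0,0],[0,0,0],0]]}}

```text
clock: 11.65
position: [0.5842, -0.3035, 0.3351]
tool_rot: [3.141, 0.0, 1.665]
force: [-0.2, -0.2, -3.3]
grip_width: 0.0127
finger_force: 79.2
```

```bash
python3 - <<'E'
from h import *
plan([.3851,-.2683,.18],1.686,8)
f,st=shot('wrist');save(f,'w5.png',f['frame'][60:300,100:420],2.4)
p=np.array(st['position']);y=st['tool_rot'][2];o=p-[0,0,.155+.0477];X=np.array([np.cos(y),np.sin(y),0]);Y=np.array([np.sin(y),-np.cos(y),0]);Z=np.array([0,0,1])
print('bar far corners',((proj(f,[o+.06*X+.024*Z-.014*Y,o+.06*X+.024*Z+.014*Y],st)-[100,60])*2.4).round(1).tolist())
E
```

```text
at [ 0.5842 -0.3035  0.3351] [3.1408e+00 3.0000e-04 1.6648e+00] grip z 0.1801 F [-0.2 -0.2 -3.3] w 0.0127 t 11.7
8 rows: shift cm [ 6.940e-01 -2.431e+00  2.000e-03] rz -0.0027 | 2.53
bar far corners [[304.0, 168.7], [440.6, 168.6]]
```

View pics/w5.png

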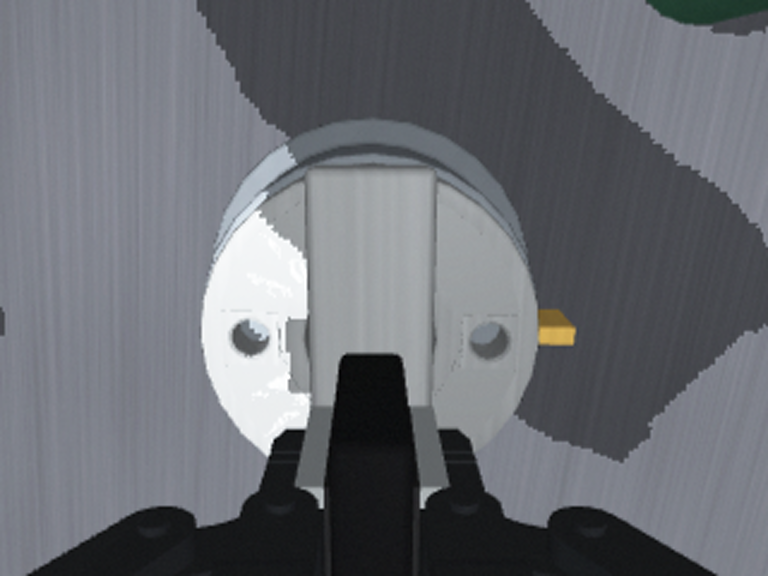

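The spanner has not slipped in the grip, and the ring holes at (250,338) and (489,339) are level, so the ring is loose (about 1.66). Returning the spanner to its rest.

Emit:
{"api": "arm_command", "payload": {"deltas": [[[0.69,-2.43,0],[0,0,-0.0027],0],[[0.69,-2.43,0],[0,0,-0.0027],0],[[0.69,-2.43,0],[0,0,-0.0027],0],[[0.69,-2.43,0],[0,0,-0.0027],0],[[0.69,-2.43,0],[0,0,-0.0027],0],[[0.69,-2.43,0],[0,0,-0.0027],0],[[0.69,-2.43,0],[0,0,-0.0027],0],[[0.69,-2.43,0],[0,0,-0.0027],0],[[0,0,3],[0,0,0],0],[[0,0,3],[0,0,0],0],[[0,0,3],[0,0,0],0],[[0,0,1],[0,0,0],0],[[0,0,0],[0,0,0],0],[[0,0,0],[0,0,0],0]]}}

```text
clock: 13.1
position: [0.3853, -0.2689, 0.2354]
tool_rot: [3.141, 0.0, 1.686]
force: [-0.1, 0.3, -2.0]
grip_width: 0.0131
finger_force: 78.9
```

```bash
python3 - <<'E'
from h import *
plan([.3851,-.2683,.0597],1.686,4)
E
```

```text
at [ 0.3853 -0.2689  0.2354] [3.1414e+00 3.0000e-04 1.6856e+00] grip z 0.0804 F [-0.1  0.3 -2. ] w 0.0131 t 13.1
4 rows: shift cm [ 0.015 -0.004  0.517] rz -0.0001 | 0.52
```

Emit:
{"api": "arm_command", "payload": {"deltas": [[[0,0,1.0],[0,0,0],0],[[0,0,0.7],[0,0,0],0],[[0,0,0.35],[0,0,0],0],[[0,0,0],[0,0,0],0],[[0,0,0],[0,0,0],6],[[0,0,0],[0,0,0],6],[[0,0,0],[0,0,0],6],[[0,0,0],[0,0,0],6],[[0,0,-1],[0,0,0],6],[[0,0,-3],[0,0,0],6],[[0,0,-4],[0,0,0],8.5],[[0,0,-4],[0,0,0],8.5],[[0,0,-4],[0,0,0],8.5],[[0,0,0],[0,0,0],8.5]]}}

```text
clock: 14.5
position: [0.3856, -0.2692, 0.379]
tool_rot: [3.135, 0.003, 1.685]
force: [0.2, 0.8, -0.4]
grip_width: 0.0852
finger_force: 0.0
```

```bash
python3 - <<'E'
from h import *
plan([.45,-.13,.42],1.4,6,False)
E
```

```text
at [ 0.3856 -0.2692  0.379 ] [3.1354 0.0033 1.6854] grip z 0.224 F [ 0.2  0.8 -0.4] w 0.0852 t 14.5
6 rows: shift cm [ 2.333  1.067 -0.683] rz 0.0476 | 2.65
```

Emit:
{"api": "arm_command", "payload": {"deltas": [[[2.33,1.07,-0.68],[0,0,0.0476],8.5],[[2.33,1.07,-0.68],[0,0,0.0476],8.5],[[2.33,1.07,-0.68],[0,0,0.0476],8.5],[[2.33,1.07,-0.68],[0,0,0.0476],8.5],[[2.33,1.07,-0.68],[0,0,0.0476],8.5],[[2.33,1.07,-0.68],[0,0,0.0476],8.5],[[0,0,0],[0,0,0],8.5],[[0,0,0],[0,0,0],8.5],[[0,0,0],[0,0,0],8.5]]}}

```text
clock: 15.4
position: [0.4491, -0.1302, 0.4149]
tool_rot: [-3.141, 0.0, 1.4]
force: [-0.3, -0.5, -0.1]
grip_width: 0.0852
finger_force: 0.0
```

```bash
python3 - <<'E'
from h import *
f,st=shot('wrist');print(np.round(st['position'],4),np.round(st['tool_rot'],4));save(f,'w6.png')
np.savez('w6.npz',fr=f['frame'],K=f['K'],T=f['T_tool_cam'],p=st['position'],r=st['tool_rot'])
for nm,z in(('saddle0_seat',.062),('saddle0',.0),('bar_mid',.14)):
    for d in bot.mark_of(nm,f):
        if d['p']>.2:print(nm,round(d['p'],2),np.round(d['at'],1),np.round(px2w(f,d['at'],z,st),4))
E
```

```text
[ 0.4491 -0.1302  0.4149] [-3.1411e+00  2.0000e-04  1.3997e+00]
saddle0_seat 0.69 [216.9 238.5] [ 0.39   -0.2034  0.062 ]
saddle0_seat 0.59 [238.7 144.3] [ 0.4367 -0.0972  0.062 ]
saddle0 0.84 [240.4 138.6] [ 0.4356 -0.0978  0.    ]
```

View pics/w6.png

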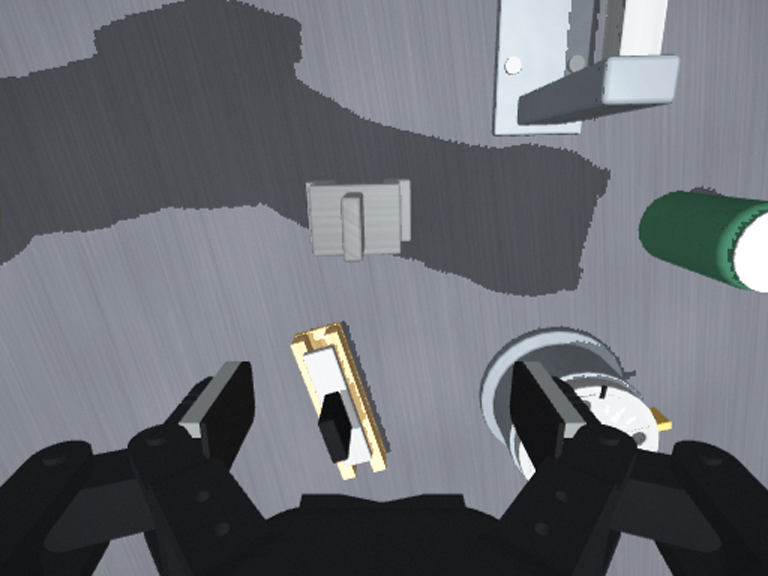

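The spanner lies properly on its rest and the black line has moved away from the pointer. Saddle A's bridge corners are (308,184), (400,180), (402,253) and (314,256). The bar's near post top is at about (641,80). One more view for the bar and the other two saddles.

```bash
python3 - <<'E'
from h import *
d=np.load('w6.npz');f=dict(K=d['K'],T_tool_cam=d['T']);st=dict(position=d['p'],tool_rot=d['r'])
B=np.array([px2w(f,np.array(u)/1.5,.074,st) for u in((308,184),(400,180),(402,253),(314,256))]);print(B.round(4),B.mean(0));v=B[1]+B[2]-B[0]-B[3];print('x axis ang',np.arctan2(v[1],v[0]),np.linalg.norm(v)/2)
B=np.array([px2w(f,np.array(u)/1.5,.155,st) for u in((608,58),(680,57),(672,102),(603,103))]);print(B.round(4),B.mean(0))
plan([.52,.08,.48],1.4,6,False)
E
```

```text
[[ 0.4079 -0.0682  0.074 ]
 [ 0.4705 -0.0763  0.074 ]
 [ 0.4638 -0.1268  0.074 ]
 [ 0.4012 -0.1182  0.074 ]] [ 0.43585189 -0.09739326  0.074     ]
x axis ang -0.13261819214866216 0.06317267036264189
[[ 0.5728 -0.0335  0.155 ]
 [ 0.6061 -0.0388  0.155 ]
 [ 0.6027 -0.0581  0.155 ]
 [ 0.57   -0.0529  0.155 ]] [ 0.58787955 -0.04580679  0.155     ]
at [ 0.4494 -0.1301  0.4149] [-3.1413e+00  1.0000e-04  1.3992e+00] grip z 0.2599 F [0.7 0.5 1. ] w 0.0848 t 15.6
6 rows: shift cm [ 3.651  0.563 -1.085] rz -0.0001 | 3.85
```

Emit:
{"api": "arm_command", "payload": {"deltas": [[[3.65,0.56,-1],[0,0,0],8.5],[[3.65,0.56,-1],[0,0,0],8.5],[[3.65,0.56,-1],[0,0,0],8.5],[[3.65,0.56,-1],[0,0,0],8.5],[[3.65,0.56,-1],[0,0,0],8.5],[[3.65,0.56,-1],[0,0,0],8.5],[[0,0,0],[0,0,0],8.5],[[0,0,0],[0,0,0],8.5],[[0,0,0],[0,0,0],8.5]]}}

```text
clock: 16.5
position: [0.5199, 0.0796, 0.4748]
tool_rot: [-3.141, 0.001, 1.399]
force: [0.9, -0.7, 0.3]
grip_width: 0.0851
finger_force: 0.0
```

```bash
python3 - <<'E'
from h import *
f,st=shot('wrist');print(np.round(st['position'],4),np.round(st['tool_rot'],4));save(f,'w7.png')
np.savez('w7.npz',fr=f['frame'],K=f['K'],T=f['T_tool_cam'],p=st['position'],r=st['tool_rot'])
for nm,z in(('saddle0_seat',.062),('saddle0',.0),('bar_mid',.14)):
    for d in bot.mark_of(nm,f):
        if d['p']>.2:print(nm,round(d['p'],2),np.round(d['at'],1),np.round(px2w(f,d['at'],z,st),4))
E
```

```text
[0.5199 0.0796 0.4748] [-3.1412e+00  5.0000e-04  1.3989e+00]
saddle0_seat 0.95 [223.  285.1] [ 0.4406 -0.0971  0.062 ]
saddle0_seat 0.41 [181.1   8.2] [0.4669 0.2689 0.062 ]
saddle0 0.83 [226.1 264.1] [ 0.4393 -0.098   0.    ]
saddle0 0.66 [196.7 145.3] [0.4356 0.1073 0.    ]
saddle0 0.61 [177.1   5.5] [ 0.4519  0.2921 -0.    ]
saddle0 0.57 [54.8  4.7] [0.2923 0.3208 0.    ]
bar_mid 0.66 [340.8 115.5] [0.6149 0.1253 0.14  ]
```

View pics/w7.png

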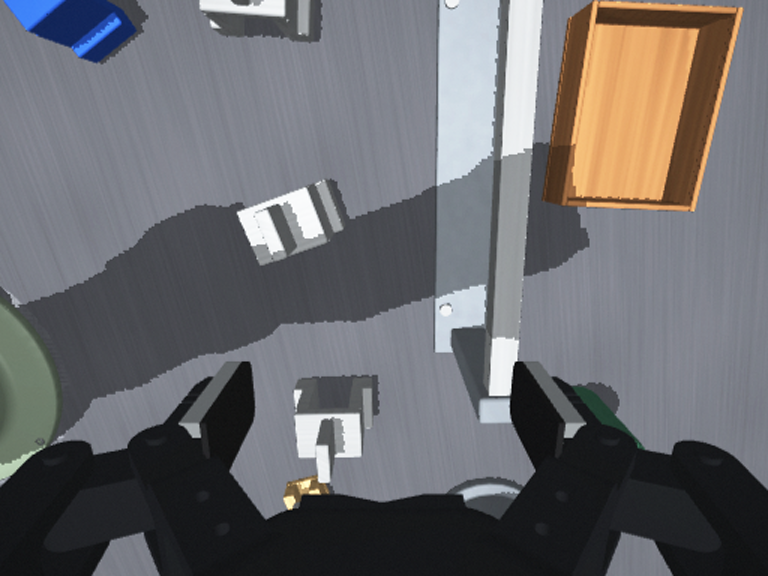

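Bar top edges run from (511,0)/(543,0) to (486,395)/(515,395). Saddle B's bridge corners are (238,212), (308,184), (327,238) and (261,264). Saddle C is at the top edge near (245,10).

```bash
python3 - <<'E'
from h import *
d=np.load('w7.npz');f=dict(K=d['K'],T_tool_cam=d['T']);st=dict(position=d['p'],tool_rot=d['r'])
B=np.array([px2w(f,np.array(u)/1.5,.074,st) for u in((238,212),(308,184),(327,238),(261,264))]);print(B.round(4),B.mean(0));v=B[1]+B[2]-B[0]-B[3];print('x axis ang',np.arctan2(v[1],v[0]),np.linalg.norm(v)/2)
a,b=[px2w(f,np.array(u)/1.5,.15,st) for u in((527,0),(500.5,395))];u=(a-b)/np.linalg.norm(a-b);print('bar',a,b,u,np.arctan2(u[1],u[0]))
w=[px2w(f,np.array(u)/1.5,.15,st) for u in((511,0),(543,0))];print(np.linalg.norm(w[0]-w[1]))
# post centre projected on the bar line -> mid
pc=np.array([.5879,-.0458,.15]);print('mid',b+((pc-b)@u+.172)*u)
plan([.4355,-.0975,.16],1.438,8)
E
```

```text
[[0.406  0.1275 0.074 ]
 [0.4684 0.1397 0.074 ]
 [0.4746 0.0934 0.074 ]
 [0.4138 0.0809 0.074 ]] [0.44069665 0.11039109 0.074     ]
x axis ang 0.1977135428166255 0.0628206313513223
bar [0.62987517 0.2222306  0.15      ] [ 0.59002198 -0.03344835  0.15      ] [0.15401228 0.98806893 0.        ] 1.4161685956991725
0.018621436784089
mid [0.61458215 0.12411792 0.15      ]
at [0.5199 0.0798 0.475 ] [-3.1416  0.      1.3989] grip z 0.32 F [-0.5 -0.4 -0.1] w 0.0851 t 16.7
8 rows: shift cm [-2.353 -0.701  2.   ] rz -0.0049 | 3.17
```

Emit:
{"api": "arm_command", "payload": {"deltas": [[[-2.35,-0.7,2],[0,0,-0.005],6],[[-2.35,-0.7,2],[0,0,-0.005],6],[[-2.35,-0.7,2],[0,0,-0.005],6],[[-2.35,-0.7,2],[0,0,-0.005],6],[[-2.35,-0.7,2],[0,0,-0.005],6],[[-2.35,-0.7,2],[0,0,-0.005],6],[[-2.35,-0.7,2],[0,0,-0.005],6],[[-2.35,-0.7,2],[0,0,-0.005],6],[[0,0,0],[0,0,0],6],[[0,0,0],[0,0,0],6]]}}

```text
clock: 17.7
position: [0.4359, -0.0971, 0.315]
tool_rot: [-3.141, 0.0, 1.438]
force: [-0.1, 0.1, 0.9]
grip_width: 0.0604
finger_force: 0.0
```

```bash
python3 - <<'E'
from h import *
plan([.4355,-.0975,.098],1.438,4)
f,st=shot('wrist');save(f,'w8.png')
for nm,z in(('saddle0_seat',.062),('saddle0',.0)):
    for d in bot.mark_of(nm,f):
        if d['p']>.2:print(nm,round(d['p'],2),np.round(d['at'],1),np.round(px2w(f,d['at'],z,st),4))
E
```

```text
at [ 0.4359 -0.0971  0.315 ] [-3.1412  0.      1.4383] grip z 0.16 F [-0.1  0.1  0.9] w 0.0604 t 17.7
4 rows: shift cm [-0.011 -0.009  1.551] rz 0.0001 | 1.55
saddle0_seat 0.77 [255.4 199.8] [ 0.436  -0.0976  0.062 ]
saddle0 0.77 [255.4 182.9] [ 0.4358 -0.1002  0.    ]
```

Emit:
{"api": "arm_command", "payload": {"deltas": [[[0,0,1.6],[0,0,0],6],[[0,0,1.6],[0,0,0],6],[[0,0,1.6],[0,0,0],6],[[0,0,1.4],[0,0,0],6],[[0,0,0],[0,0,0],0],[[0,0,0],[0,0,0],0],[[0,0,0],[0,0,0],0],[[0,0,0],[0,0,0],0],[[0,0,0],[0,0,0],0],[[0,0,0],[0,0,0],0],[[0,0,0],[0,0,0],0],[[0,0,-1],[0,0,0],0],[[0,0,-3],[0,0,0],0],[[0,0,-4],[0,0,0],0],[[0,0,-5],[0,0,0],0],[[0,0,-5],[0,0,0],0],[[0,0,0],[0,0,0],0]]}}

```text
clock: 19.55
position: [0.4364, -0.0973, 0.4389]
tool_rot: [3.133, -0.002, 1.439]
force: [1.2, -0.4, -5.4]
grip_width: 0.0114
finger_force: 78.6
```

```bash
python3 - <<'E'
from h import *
plan([.600,.0302,.28],1.416,6)
E
```

```text
at [ 0.4364 -0.0973  0.4389] [ 3.1330e+00 -1.6000e-03  1.4395e+00] grip z 0.2839 F [ 1.2 -0.4 -5.4] w 0.0114 t 19.6
6 rows: shift cm [2.488 2.4   0.065] rz 0.0039 | 3.46
```

Emit:
{"api": "arm_command", "payload": {"deltas": [[[2.49,2.4,0],[0,0,0.004],0],[[2.49,2.4,0],[0,0,0.004],0],[[2.49,2.4,0],[0,0,0.004],0],[[2.49,2.4,0],[0,0,0.004],0],[[2.49,2.4,0],[0,0,0.004],0],[[2.49,2.4,0],[0,0,0.004],0],[[0,0,0],[0,0,0],0],[[0,0,0],[0,0,0],0],[[0,0,0],[0,0,0],0]]}}

```text
clock: 20.45
position: [0.5989, 0.0304, 0.4329]
tool_rot: [-3.141, 0.001, 1.415]
force: [-0.9, -0.7, -3.9]
grip_width: 0.0109
finger_force: 79.8
```

```bash
python3 - <<'E'
from h import *
plan([.600,.0302,.188],1.416,5)
f,st=shot('wrist');save(f,'w9.png')
E
```

```text
at [0.5989 0.0304 0.4329] [-3.1408e+00  6.0000e-04  1.4153e+00] grip z 0.2779 F [-0.9 -0.7 -3.9] w 0.0109 t 20.4
5 rows: shift cm [-1.000e-03  2.200e-02  1.797e+00] rz -0.0001 | 1.8
```

View pics/w9.png

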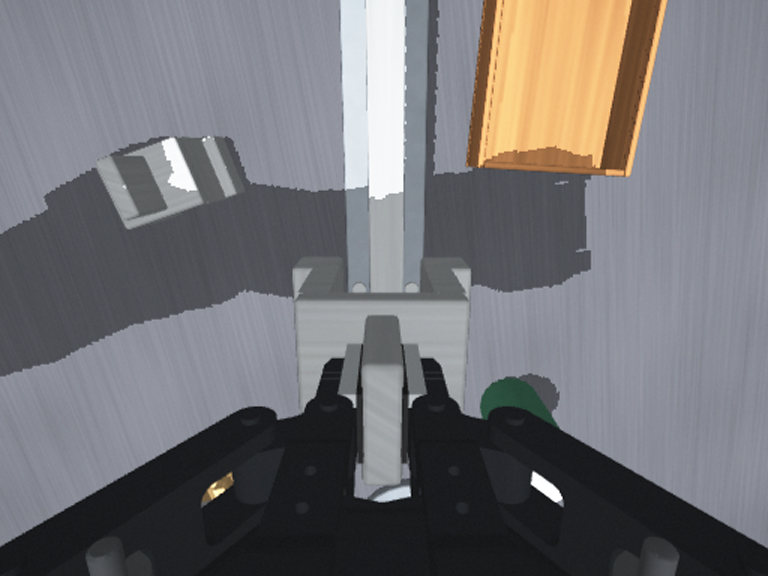

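The saddle straddles the bar centreline (bar around column 386, plate at 382). Lowering.

Emit:
{"api": "arm_command", "payload": {"deltas": [[[0,0.15,2.2],[0,0,0],0],[[0,0,2.2],[0,0,0],0],[[0,0,2.0],[0,0,0],0],[[0,0,1.3],[0,0,0],0],[[0,0,0.6],[0,0,0],0],[[0,0,0.3],[0,0,0],0],[[0,0,0.3],[0,0,0],0],[[0,0,0],[0,0,0],0],[[0,0,0],[0,0,0],0]]}}

```text
clock: 21.4
position: [0.6011, 0.0309, 0.3445]
tool_rot: [3.141, -0.0, 1.416]
force: [-0.6, 0.5, -3.5]
grip_width: 0.0106
finger_force: 79.7
```

Emit:
{"api": "arm_command", "payload": {"deltas": [[[0,0,0.2],[0,0,0],0],[[0,0,0.2],[0,0,0],0],[[0,0,0],[0,0,0],0],[[0,0,0],[0,0,0],0]]}}

```text
clock: 21.8
position: [0.6011, 0.0307, 0.3417]
tool_rot: [3.14, -0.001, 1.416]
force: [-10.1, 1.3, 22.8]
grip_width: 0.0107
finger_force: 83.9
```

Emit:
{"api": "arm_command", "payload": {"deltas": [[[0,0,-0.15],[0,0,0],0],[[0,0,0],[0,0,0],5],[[0,0,0],[0,0,0],5],[[0,0,0],[0,0,0],5],[[0,0,0],[0,0,0],5],[[0,0,-2],[0,0,0],5],[[0,0,-3],[0,0,0],6],[[0,0,-4],[0,0,0],6],[[0,0,-1],[0,0,0],6]]}}

```text
clock: 22.7
position: [0.6015, 0.0305, 0.4454]
tool_rot: [3.137, -0.001, 1.416]
force: [-1.0, -0.7, -0.8]
grip_width: 0.0599
finger_force: 0.0
```

```bash
python3 - <<'E'
from h import *
f,st=shot('wrist')
for nm,z in(('saddle0_seat',.062),('saddle0_seat',.15),):
    for d in bot.mark_of(nm,f):
        if d['p']>.2:print(nm,z,round(d['p'],2),np.round(d['at'],1),np.round(px2w(f,d['at'],z,st),4))
plan([.4407,.1104,.28],1.77,7)
plan([.4407,.1104,.16],1.77,3,start=([.4407,.1104,.28],1.77))
E
```

```text
saddle0_seat 0.062 0.56 [253.3 184.3] [0.5979 0.0084 0.062 ]
saddle0_seat 0.15 0.56 [253.3 184.3] [0.6016 0.0318 0.15  ]
at [0.6009 0.0309 0.4415] [ 3.1410e+00 -4.0000e-04  1.4163e+00] grip z 0.2865 F [-1.  -0.1 -0.7] w 0.0601 t 22.9
7 rows: shift cm [ 1.135 -2.304  0.093] rz -0.0505 | 2.57
3 rows: shift cm [0. 0. 4.] rz -0.0 | 4.0
```

Emit:
{"api": "arm_command", "payload": {"deltas": [[[1.13,-2.3,0.1],[0,0,-0.05],6],[[1.13,-2.3,0.1],[0,0,-0.05],6],[[1.13,-2.3,0.1],[0,0,-0.05],6],[[1.13,-2.3,0.1],[0,0,-0.05],6],[[1.13,-2.3,0.1],[0,0,-0.05],6],[[1.13,-2.3,0.1],[0,0,-0.05],6],[[1.13,-2.3,0.1],[0,0,-0.05],6],[[0,0,4],[0,0,0],6],[[0,0,4],[0,0,0],6],[[0,0,4],[0,0,0],6],[[0,0,0],[0,0,0],6],[[0,0,0],[0,0,0],6]]}}

```text
clock: 24.05
position: [0.4411, 0.1101, 0.3144]
tool_rot: [-3.139, 0.001, 1.766]
force: [0.5, 0.2, -0.1]
grip_width: 0.06
finger_force: 0.0
```

```bash
python3 - <<'E'
from h import *
plan([.4407,.1104,.098],1.77,4)
f,st=shot('wrist');save(f,'w10.png')
for nm,z in(('saddle0_seat',.062),('saddle0',.0)):
    for d in bot.mark_of(nm,f):
        if d['p']>.2:print(nm,round(d['p'],2),np.round(d['at'],1),np.round(px2w(f,d['at'],z,st),4))
E
```

```text
at [0.4411 0.1101 0.3144] [-3.1393e+00  7.0000e-04  1.7658e+00] grip z 0.1594 F [ 0.5  0.2 -0.1] w 0.06 t 24.1
4 rows: shift cm [ 0.009 -0.008  1.536] rz -0.0011 | 1.54
saddle0 0.66 [426.9 339. ] [ 0.6771 -0.0405  0.    ]
saddle0 0.65 [251.5 178. ] [0.4366 0.1113 0.    ]
```

View pics/w10.png

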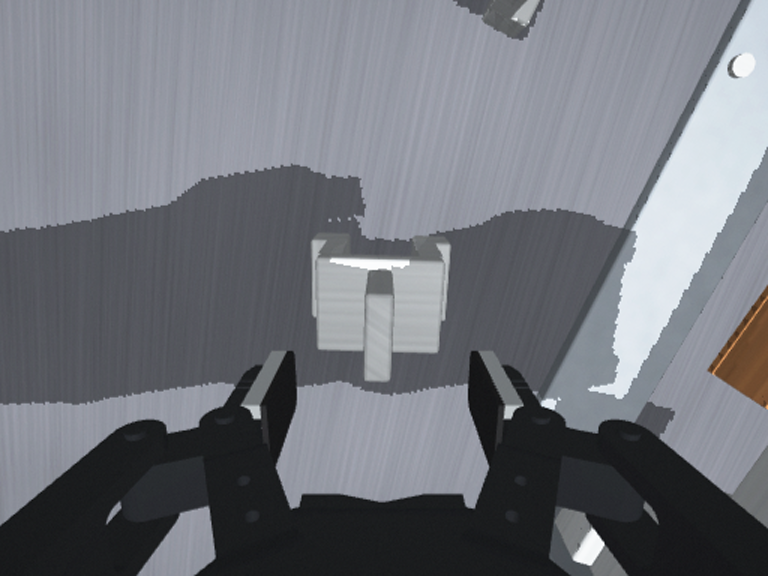

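Saddle B sits squarely between the fingers (plate at column 378, bridge 317–443). Picking it up.

Emit:
{"api": "arm_command", "payload": {"deltas": [[[0,0,1.6],[0,0,0],6],[[0,0,1.6],[0,0,0],6],[[0,0,1.6],[0,0,0],6],[[0,0,1.3],[0,0,0],6],[[0,0,0],[0,0,0],0],[[0,0,0],[0,0,0],0],[[0,0,0],[0,0,0],0],[[0,0,0],[0,0,0],0],[[0,0,0],[0,0,0],0],[[0,0,0],[0,0,0],0],[[0,0,0],[0,0,0],0],[[0,0,-1],[0,0,0],0],[[0,0,-3],[0,0,0],0],[[0,0,-4],[0,0,0],0],[[0,0,-5],[0,0,0],0],[[0,0,-5],[0,0,0],0],[[0,0,0],[0,0,0],0],[[0,0,0],[0,0,0],0]]}}

```text
clock: 26.0
position: [0.4409, 0.1102, 0.4344]
tool_rot: [3.14, -0.001, 1.766]
force: [-0.9, 0.2, -6.1]
grip_width: 0.0109
finger_force: 78.8
```

```bash
python3 - <<'E'
from h import *
plan([.6159,.1241,.278],1.416,6)
E
```

```text
at [0.4409 0.1102 0.4344] [ 3.1398e+00 -8.0000e-04  1.7663e+00] grip z 0.2794 F [-0.9  0.2 -6.1] w 0.0109 t 26.0
6 rows: shift cm [0.087 2.94  0.023] rz 0.0584 | 2.94
```

Emit:
{"api": "arm_command", "payload": {"deltas": [[[0.09,2.94,0],[0,0,0.0584],0],[[0.09,2.94,0],[0,0,0.0584],0],[[0.09,2.94,0],[0,0,0.0584],0],[[0.09,2.94,0],[0,0,0.0584],0],[[0.09,2.94,0],[0,0,0.0584],0],[[0.09,2.94,0],[0,0,0.0584],0],[[0,0,0],[0,0,0],0],[[0,0,0],[0,0,0],0],[[0,0,0],[0,0,0],0]]}}

```text
clock: 26.9
position: [0.6155, 0.1244, 0.4323]
tool_rot: [-3.139, 0.001, 1.416]
force: [0.1, 1.2, -5.0]
grip_width: 0.0108
finger_force: 80.4
```

```bash
python3 - <<'E'
from h import *
plan([.6159,.1241,.19],1.416,5)
E
```

```text
at [0.6155 0.1244 0.4323] [-3.1394e+00  9.0000e-04  1.4163e+00] grip z 0.2773 F [ 0.1  1.2 -5. ] w 0.0108 t 26.9
5 rows: shift cm [-0.004  0.008  1.746] rz 0.0001 | 1.75
```

Emit:
{"api": "arm_command", "payload": {"deltas": [[[0,0,2.2],[0,0,0],0],[[0,0,2.2],[0,0,0],0],[[0,0,2.0],[0,0,0],0],[[0,0,1.3],[0,0,0],0],[[0,0,0.6],[0,0,0],0],[[0,0,0.3],[0,0,0],0],[[0,0,0.2],[0,0,0],0],[[0,0,0.2],[0,0,0],0],[[0,0,0],[0,0,0],0],[[0,0,0],[0,0,0],0]]}}

```text
clock: 27.9
position: [0.6163, 0.1243, 0.3438]
tool_rot: [3.141, -0.0, 1.416]
force: [-0.2, -0.2, -4.8]
grip_width: 0.0108
finger_force: 80.5
```

Emit:
{"api": "arm_command", "payload": {"deltas": [[[0,0,0.15],[0,0,0],0],[[0,0,0.15],[0,0,0],0],[[0,0,0],[0,0,0],0],[[0,0,0],[0,0,0],0]]}}

```text
clock: 28.3
position: [0.6163, 0.1243, 0.3418]
tool_rot: [3.141, -0.001, 1.416]
force: [-7.7, -0.3, 14.7]
grip_width: 0.0108
finger_force: 83.5
```

Emit:
{"api": "arm_command", "payload": {"deltas": [[[0,0,-0.1],[0,0,0],0],[[0,0,0],[0,0,0],5],[[0,0,0],[0,0,0],5],[[0,0,0],[0,0,0],5],[[0,0,0],[0,0,0],5],[[0,0,-2],[0,0,0],5],[[0,0,-3],[0,0,0],6],[[0,0,-4],[0,0,0],6],[[0,0,-1],[0,0,0],6]]}}

```text
clock: 29.2
position: [0.6168, 0.124, 0.4455]
tool_rot: [3.137, -0.002, 1.415]
force: [0.9, -0.3, -0.1]
grip_width: 0.0599
finger_force: 0.0
```

```bash
python3 - <<'E'
from h import *
f,st=shot('wrist')
for nm,z in(('saddle0_seat',.15),):
    for d in bot.mark_of(nm,f):
        if d['p']>.2:print(nm,z,round(d['p'],2),np.round(d['at'],1),np.round(px2w(f,d['at'],z,st),4))
plan([.45,.22,.28],1.7,6)
E
```

```text
at [0.6164 0.1243 0.4431] [ 3.1390e+00 -1.4000e-03  1.4158e+00] grip z 0.2881 F [-0.6  0.6 -0.6] w 0.0601 t 29.3
6 rows: shift cm [ 1.498 -2.84   0.135] rz -0.0474 | 3.21
```

Emit:
{"api": "arm_command", "payload": {"deltas": [[[1.5,-2.84,0],[0,0,-0.047],6],[[1.5,-2.84,0],[0,0,-0.047],6],[[1.5,-2.84,0],[0,0,-0.047],6],[[1.5,-2.84,0],[0,0,-0.047],6],[[1.5,-2.84,0],[0,0,-0.047],6],[[1.5,-2.84,0],[0,0,-0.047],6],[[0,0,0],[0,0,0],6],[[0,0,0],[0,0,0],6]]}}

```text
clock: 30.1
position: [0.4495, 0.2206, 0.4408]
tool_rot: [-3.141, 0.0, 1.699]
force: [-0.2, -0.3, 0.1]
grip_width: 0.0598
finger_force: 0.0
```

```bash
python3 - <<'E'
from h import *
f,st=shot('wrist');save(f,'w11.png')
np.savez('w11.npz',fr=f['frame'],K=f['K'],T=f['T_tool_cam'],p=st['position'],r=st['tool_rot'])
for nm,z in(('saddle0_seat',.062),('saddle0',.0)):
    for d in bot.mark_of(nm,f):
        if d['p']>.2:print(nm,z,round(d['p'],2),np.round(d['at'],1),np.round(px2w(f,d['at'],z,st),4))
E
```

```text
saddle0_seat 0.062 0.96 [368.6 363.6] [ 0.6561 -0.0548  0.062 ]
saddle0_seat 0.062 0.74 [413.1   7.5] [0.5909 0.409  0.062 ]
saddle0_seat 0.062 0.45 [264.9 109.9] [0.4521 0.2876 0.062 ]
saddle0 0.0 0.9 [376.1 266.2] [0.6605 0.0742 0.    ]
saddle0 0.0 0.79 [263.4 107.4] [0.4518 0.2898 0.    ]
saddle0 0.0 0.66 [146.6  66.2] [0.2951 0.3213 0.    ]
```

View pics/w11.png

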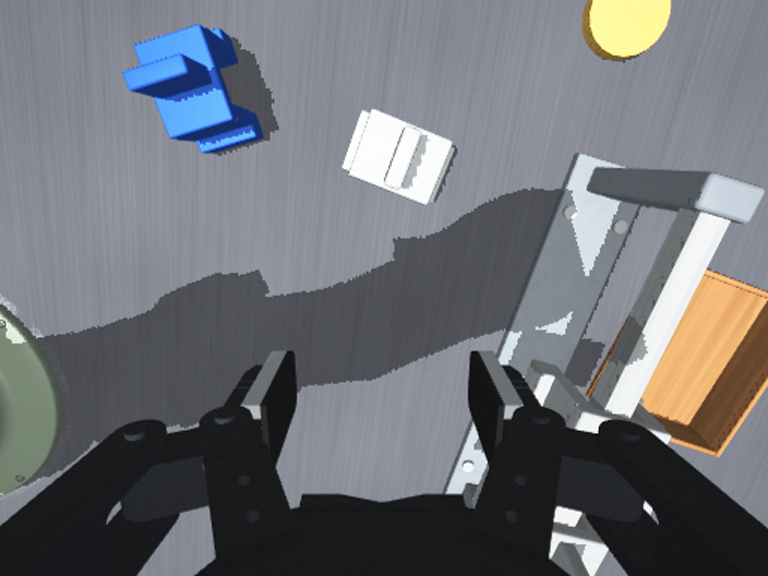

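Saddle C's bridge corners are (373,110), (452,146), (430,203) and (352,171). Both hung saddles show on the bar at lower right.

```bash
python3 - <<'E'
from h import *
d=np.load('w11.npz');f=dict(K=d['K'],T_tool_cam=d['T']);st=dict(position=d['p'],tool_rot=d['r'])
B=np.array([px2w(f,np.array(u)/1.5,.074,st) for u in((373,110),(452,146),(430,203),(352,171))]);c=B.mean(0);print(B.round(4),c);v=B[1]+B[2]-B[0]-B[3];a=np.arctan2(v[1],v[0]);print('x axis ang',a,np.linalg.norm(v)/2,'yaw',a+np.pi/2)
plan([c[0],c[1],.16],a+np.pi/2,6)
E
```

```text
[[0.4293 0.3228 0.074 ]
 [0.4892 0.3059 0.074 ]
 [0.4798 0.2635 0.074 ]
 [0.4191 0.2792 0.074 ]] [0.45434454 0.29284633 0.074     ]
x axis ang -0.2637240587462493 0.06242914885020166 yaw 1.3070722680486473
at [0.4504 0.2199 0.441 ] [-3.1412e+00  6.0000e-04  1.6964e+00] grip z 0.286 F [ 0.4 -0.8 -0.4] w 0.0597 t 30.2
6 rows: shift cm [1.225 0.021 2.1  ] rz 0.0649 | 2.43
```

Emit:
{"api": "arm_command", "payload": {"deltas": [[[1.2,0,2.1],[0,0,0.065],6],[[1.2,0,2.1],[0,0,0.065],6],[[1.2,0,2.1],[0,0,0.065],6],[[1.2,0,2.1],[0,0,0.065],6],[[1.2,0,2.1],[0,0,0.065],6],[[1.2,0,2.1],[0,0,0.065],6],[[0,0,0],[0,0,0],6],[[0,0,0],[0,0,0],6]]}}

```text
clock: 31.05
position: [0.4528, 0.2912, 0.3155]
tool_rot: [-3.142, 0.001, 1.309]
force: [-0.2, -0.1, -0.4]
grip_width: 0.0598
finger_force: 0.0
```

```bash
python3 - <<'E'
from h import *
f,st=shot('wrist');save(f,'w12.png')
for nm,z in(('saddle0_seat',.062),('saddle0',.0)):
    for d in bot.mark_of(nm,f):
        if d['p']>.2:print(nm,z,round(d['p'],2),np.round(d['at'],1),np.round(px2w(f,d['at'],z,st),4))
plan([.4543,.291,.098],1.307,4)
print(proj(f,[.4543,.291,.115],st)*1.5)
# automatic grip-top check: bright quad
E
```

```text
saddle0 0.0 0.89 [ 97.8 186.3] [0.2985 0.3252 0.    ]
saddle0 0.0 0.65 [252.8 176.6] [0.4515 0.2945 0.    ]
at [0.4528 0.2912 0.3165] [ 3.1408e+00 -1.0000e-03  1.3079e+00] grip z 0.1615 F [ 0.3  0.3 -0. ] w 0.06 t 31.2
4 rows: shift cm [0.005 0.037 1.588] rz 0.0002 | 1.59
[[386.34352053 337.10489831]]
```

View pics/w12.png

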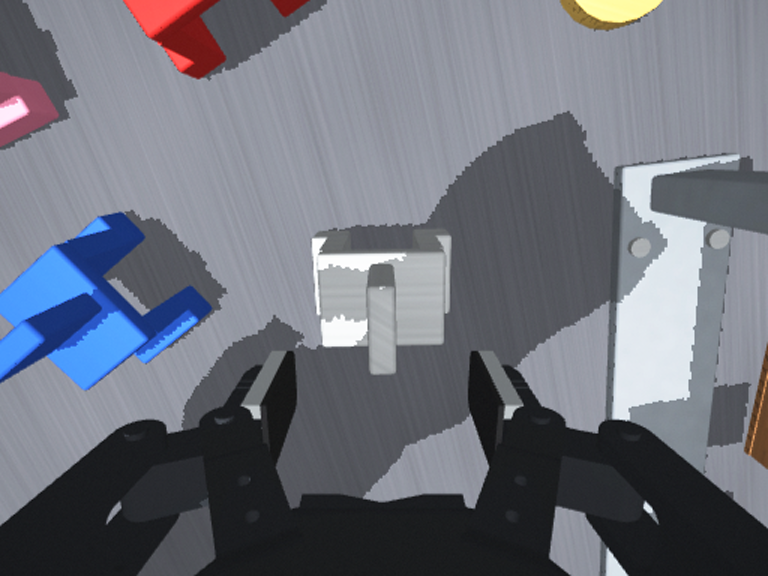

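Saddle C is between the fingers, plate at column 382, about 3 mm further along tool x. Picking it up.

Emit:
{"api": "arm_command", "payload": {"deltas": [[[0.3,0,1.6],[0,0,0],6],[[0,0,1.6],[0,0,0],6],[[0,0,1.6],[0,0,0],6],[[0,0,1.5],[0,0,0],6],[[0,0,0],[0,0,0],0],[[0,0,0],[0,0,0],0],[[0,0,0],[0,0,0],0],[[0,0,0],[0,0,0],0],[[0,0,0],[0,0,0],0],[[0,0,0],[0,0,0],0],[[0,0,0],[0,0,0],0],[[0,0,-1],[0,0,0],0],[[0,0,-3],[0,0,0],0],[[0,0,-4],[0,0,0],0],[[0,0,-5],[0,0,0],0],[[0,0,-5],[0,0,0],0],[[0,0,0],[0,0,0],0],[[0,0,0],[0,0,0],0]]}}

```text
clock: 33.0
position: [0.4529, 0.2946, 0.4339]
tool_rot: [3.141, -0.002, 1.308]
force: [-0.1, -0.0, -3.7]
grip_width: 0.0111
finger_force: 78.4
```

```bash
python3 - <<'E'
from h import *
plan([.6305,.218,.278],1.416,6)
E
```

```text
at [0.4529 0.2946 0.4339] [ 3.1408e+00 -2.1000e-03  1.3080e+00] grip z 0.2789 F [-0.1 -0.  -3.7] w 0.0111 t 33.0
6 rows: shift cm [-0.607  3.168  0.015] rz -0.018 | 3.23
```

Emit:
{"api": "arm_command", "payload": {"deltas": [[[-0.61,3.17,0],[0,0,-0.018],0],[[-0.61,3.17,0],[0,0,-0.018],0],[[-0.61,3.17,0],[0,0,-0.018],0],[[-0.61,3.17,0],[0,0,-0.018],0],[[-0.61,3.17,0],[0,0,-0.018],0],[[-0.61,3.17,0],[0,0,-0.018],0],[[0,0,0],[0,0,0],0],[[0,0,0],[0,0,0],0],[[0,0,0],[0,0,0],0]]}}

```text
clock: 33.9
position: [0.6302, 0.2184, 0.4315]
tool_rot: [-3.14, 0.001, 1.416]
force: [-0.1, 0.3, -3.3]
grip_width: 0.011
finger_force: 79.6
```

```bash
python3 - <<'E'
from h import *
plan([.6305,.218,.19],1.416,5)
E
```

```text
at [0.6302 0.2184 0.4315] [-3.1397e+00  7.0000e-04  1.4162e+00] grip z 0.2765 F [-0.1  0.3 -3.3] w 0.011 t 33.9
5 rows: shift cm [-0.006  0.008  1.73 ] rz 0.0 | 1.73
```

Emit:
{"api": "arm_command", "payload": {"deltas": [[[0,0,2.2],[0,0,0],0],[[0,0,2.2],[0,0,0],0],[[0,0,2.0],[0,0,0],0],[[0,0,1.3],[0,0,0],0],[[0,0,0.6],[0,0,0],0],[[0,0,0.3],[0,0,0],0],[[0,0,0.2],[0,0,0],0],[[0,0,0.2],[0,0,0],0],[[0,0,0],[0,0,0],0],[[0,0,0],[0,0,0],0]]}}

```text
clock: 34.9
position: [0.6309, 0.2179, 0.3429]
tool_rot: [3.141, -0.0, 1.416]
force: [-0.7, -0.9, -2.8]
grip_width: 0.0112
finger_force: 79.5
```

Emit:
{"api": "arm_command", "payload": {"deltas": [[[0,0,0.15],[0,0,0],0],[[0,0,0.15],[0,0,0],0],[[0,0,0],[0,0,0],0],[[0,0,0],[0,0,0],0]]}}

```text
clock: 35.3
position: [0.631, 0.2178, 0.3417]
tool_rot: [3.14, -0.001, 1.416]
force: [-10.8, -2.2, 26.1]
grip_width: 0.0111
finger_force: 84.0
```

Emit:
{"api": "arm_command", "payload": {"deltas": [[[0,0,-0.1],[0,0,0],0],[[0,0,0],[0,0,0],5],[[0,0,0],[0,0,0],5],[[0,0,0],[0,0,0],5],[[0,0,0],[0,0,0],5],[[0,0,-2],[0,0,0],5],[[0,0,-3],[0,0,0],6],[[0,0,-4],[0,0,0],6],[[0,0,-2],[0,0,0],6],[[0,0,0],[0,0,0],6]]}}

```text
clock: 36.3
position: [0.6313, 0.2178, 0.4537]
tool_rot: [3.138, -0.002, 1.416]
force: [0.1, 0.1, -0.2]
grip_width: 0.0602
finger_force: 0.0
```

```bash
python3 - <<'E'
from h import *
plan([.3851,-.2683,.25],1.686,14)
f,_=shot('scene')
for nm,z in(('saddle0_seat',.15),('spanner',.012),('ring_top',.09)):
    for d in bot.mark_of(nm,f):
        if d['p']>.2:
            w=px2w(f,d['at'],z);q=w-[.6146,.1241,z];print(nm,round(d['p'],2),np.round(d['at'],1),w.round(3),'bar frame',round(q@[.988,-.154,0],3),round(q@[.154,.988,0],3))
K,_,_=cam(f);u=proj(f,[.55,-.05,.05])[0].astype(int);print(u)
save(f,'s2.png',f['frame'][130:350,130:400],2.8)
E
```

```text
at [0.6313 0.2178 0.4537] [ 3.1376e+00 -2.4000e-03  1.4156e+00] grip z 0.2987 F [ 0.1  0.1 -0.2] w 0.0602 t 36.3
14 rows: shift cm [-3.533 -1.66   0.348] rz -0.0193 | 3.92
saddle0_seat 0.96 [272.1 204.8] [0.602 0.034 0.15 ] bar frame 0.002 -0.091
saddle0_seat 0.68 [314.  177.7] [0.636 0.21  0.15 ] bar frame 0.008 0.088
spanner 0.62 [159.9 252.2] [ 0.388 -0.266  0.012] bar frame -0.164 -0.42
ring_top 0.61 [190.3 287.7] [ 0.586 -0.305  0.09 ] bar frame 0.038 -0.428
[242 230]
```

View pics/s2.png

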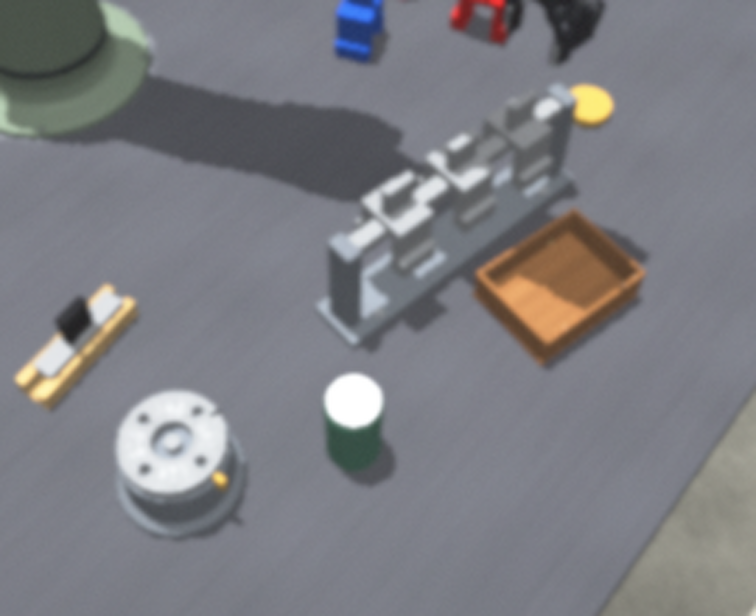

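All three saddles hang astride, the spanner lies in its rest, and the can, case and disc have not moved. I'm now over the picture allowance, so from here I'll use numbers only. Back to the spanner.

Emit:
{"api": "arm_command", "payload": {"deltas": [[[-3.53,-1.66,0.35],[0,0,-0.0193],6],[[-3.53,-1.66,0.35],[0,0,-0.0193],6],[[-3.53,-1.66,0.35],[0,0,-0.0193],6],[[-3.53,-1.66,0.35],[0,0,-0.0193],6],[[-3.53,-1.66,0.35],[0,0,-0.0193],6],[[-3.53,-1.66,0.35],[0,0,-0.0193],6],[[-3.53,-1.66,0.35],[0,0,-0.0193],6],[[-3.53,-1.66,0.35],[0,0,-0.0193],6],[[-3.53,-1.66,0.35],[0,0,-0.0193],6],[[-3.53,-1.66,0.35],[0,0,-0.0193],6],[[-3.53,-1.66,0.35],[0,0,-0.0193],6],[[-3.53,-1.66,0.35],[0,0,-0.0193],6],[[-3.53,-1.66,0.35],[0,0,-0.0193],6],[[-3.53,-1.66,0.35],[0,0,-0.0193],6],[[0,0,4],[0,0,0],6],[[0,0,4],[0,0,0],6],[[0,0,4],[0,0,0],6],[[0,0,0],[0,0,0],6],[[0,0,0],[0,0,0],6]]}}

```text
clock: 38.4
position: [0.3845, -0.2679, 0.2818]
tool_rot: [-3.14, -0.001, 1.685]
force: [-0.2, -0.5, 1.3]
grip_width: 0.06
finger_force: 0.0
```

```bash
python3 - <<'E'
from h import *
plan([.3853,-.2686,.0597],1.686,4)
f,st=shot('wrist')
for nm,z in(('spanner',.012),('pin_a',.012)):
    for d in bot.mark_of(nm,f):
        if d['p']>.2:print(nm,round(d['p'],2),px2w(f,d['at'],z,st).round(4))
E
```

```text
at [ 0.3845 -0.2679  0.2818] [-3.1398e+00 -6.0000e-04  1.6854e+00] grip z 0.1268 F [-0.2 -0.5  1.3] w 0.06 t 38.4
4 rows: shift cm [-0.018  0.018  1.676] rz -0.0002 | 1.68
spanner 0.97 [ 0.3842 -0.2685  0.012 ]
pin_a 0.74 [ 0.38  -0.227  0.012]
pin_a 0.57 [ 0.3896 -0.3061  0.012 ]
```

Target after the lift: TCP (0.584, -0.3037), yaw 1.661.

Emit:
{"api": "arm_command", "payload": {"deltas": [[[-0.05,0.05,1.8],[0,0,0],6],[[0,0,1.8],[0,0,0],6],[[0,0,1.7],[0,0,0],6],[[0,0,1.4],[0,0,0],6],[[0,0,0],[0,0,0],6],[[0,0,0],[0,0,0],0],[[0,0,0],[0,0,0],0],[[0,0,0],[0,0,0],0],[[0,0,0],[0,0,0],0],[[0,0,0],[0,0,0],0],[[0,0,0],[0,0,0],0],[[0,0,0],[0,0,0],0],[[0,0,0],[0,0,0],0]]}}

```text
clock: 39.85
position: [0.3855, -0.2682, 0.2154]
tool_rot: [3.14, 0.001, 1.686]
force: [-1.5, 2.2, 13.4]
grip_width: 0.0129
finger_force: 77.7
```

```bash
python3 - <<'E'
from h import *
plan([.5842,-.3037,.18],1.661,8,start=([.3853,-.2686,.18],1.686))
s=bot.observe();print(s['position'],s['tool_rot'])
E
```

```text
8 rows: shift cm [-0.695  2.427 -0.   ] rz 0.0031 | 2.52
[ 0.38554491 -0.26823267  0.21540177] [3.14028487e+00 5.41996440e-04 1.68605138e+00]
```

Emit:
{"api": "arm_command", "payload": {"deltas": [[[0,0,-3],[0,0,0],0],[[0,0,-3],[0,0,0],0],[[0,0,-3],[0,0,0],0],[[0,0,-3],[0,0,0],0],[[-0.69,2.43,0],[0,0,0.003],0],[[-0.69,2.43,0],[0,0,0.003],0],[[-0.69,2.43,0],[0,0,0.003],0],[[-0.69,2.43,0],[0,0,0.003],0],[[-0.69,2.43,0],[0,0,0.003],0],[[-0.69,2.43,0],[0,0,0.003],0],[[-0.69,2.43,0],[0,0,0.003],0],[[-0.69,2.43,0],[0,0,0.003],0],[[0,0,0],[0,0,0],0],[[0,0,0],[0,0,0],0],[[0,0,0],[0,0,0],0]]}}

```text
clock: 41.35
position: [0.5837, -0.3028, 0.3346]
tool_rot: [-3.141, -0.0, 1.662]
force: [-0.6, -1.3, -2.5]
grip_width: 0.0132
finger_force: 78.7
```

```bash
python3 - <<'E'
from h import *
plan([.5842,-.3037,.139],1.661,4)
f,st=shot('wrist');im=cv2.cvtColor(f['frame'],cv2.COLOR_RGB2GRAY)
# bar's far end (max gradient) vs the model, and hole blobs vs model
p=np.array(st['position']);y=st['tool_rot'][2];o=p-[0,0,.155+.0482];X=np.array([np.cos(y),np.sin(y),0]);Y=np.array([np.sin(y),-np.cos(y),0]);Z=np.array([0,0,1])
c=proj(f,[o+.06*X+.024*Z-.014*Y,o+.06*X+.024*Z+.014*Y],st);print('pred corners',c.round(1).tolist())
r=int(c[0,1]+25);g=np.abs(np.diff(im[r-3:r+4].astype(float).mean(0)));
cc=proj(f,[o+.045*X+.024*Z-.014*Y,o+.045*X+.024*Z+.014*Y],st)
for k in(0,1):
    rr=int(round(cc[k,1]));g=np.abs(np.diff(im[rr-3:rr+4].astype(float).mean(0)));u=int(cc[k,0]);s=g[u-8:u+9];print('edge pred',cc[k,0].round(1),'seen',u-8+s.argmax()+.5,s.max().round())
g=np.abs(np.diff(im[:,240:270].astype(float).mean(1)));u=int(c[0,1]);s=g[u-8:u+9];print('end pred',c[0,1].round(1),'seen',u-8+s.argmax()+.5)
H=np.array([.5842,-.3037,.09])+.0385*np.array([-Y,Y]);ph=proj(f,H,st);print('holes pred',ph.round(1).tolist())
for q in ph:
    a,b=np.round(q).astype(int);w=im[b-14:b+15,a-14:a+15];w=cv2.GaussianBlur(w,(3,3),0)
    _,m=cv2.threshold(w,0,255,cv2.THRESH_BINARY_INV|cv2.THRESH_OTSU);n,l,s,ce=cv2.connectedComponentsWithStats(m)
    print([(s[i,4],s[i,:4].tolist(),(ce[i]+[a-14,b-14]).round(1).tolist()) for i in range(1,n) if s[i,4]>20])
E
```

```text
at [ 0.5837 -0.3028  0.3346] [-3.1410e+00 -1.0000e-04  1.6615e+00] grip z 0.1796 F [-0.6 -1.3 -2.5] w 0.0132 t 41.4
4 rows: shift cm [-0.025  0.011  1.015] rz 0.0001 | 1.02
pred corners [[227.3, 130.4], [284.0, 130.4]]
edge pred 228.1 seen 227.5 99.0
edge pred 283.2 seen 281.5 38.0
end pred 130.4 seen 125.5
holes pred [[205.7, 204.1], [306.1, 204.1]]
[(np.int32(158), [5, 5, 16, 15], [203.9, 202.6])]
[(np.int32(143), [5, 7, 17, 14], [305.7, 204.6])]
```

```bash
python3 - <<'E'
from h import *
f,st=shot('wrist');im=cv2.cvtColor(f['frame'],cv2.COLOR_RGB2GRAY).astype(int)
for c in(240,255,270):print(c,im[116:142,c].tolist())
for y in (129,131,133):print(y,im[y,220:292].tolist())
E
```

```text
240 [109, 109, 108, 108, 108, 98, 87, 65, 68, 68, 83, 123, 123, 89, 116, 138, 145, 154, 160, 160, 161, 160, 160, 161, 161, 160]
255 [107, 108, 107, 105, 90, 66, 68, 68, 73, 106, 127, 129, 114, 91, 115, 138, 149, 158, 164, 164, 164, 163, 163, 164, 164, 165]
270 [110, 110, 109, 110, 109, 105, 91, 66, 68, 69, 77, 115, 112, 91, 118, 142, 152, 162, 168, 168, 169, 168, 169, 168, 167, 167]
129 [185, 185, 175, 152, 138, 73, 66, 67, 68, 71, 83, 91, 90, 89, 90, 90, 90, 91, 89, 89, 89, 90, 89, 90, 89, 90, 91, 91, 93, 93, 92, 92, 91, 91, 91, 91, 92, 92, 90, 91, 93, 93, 91, 91, 90, 90, 89, 93, 92, 93, 91, 91, 91, 89, 91, 90, 89, 89, 87, 79, 72, 72, 69, 69, 66, 77, 97, 102, 109, 109, 110, 111]
131 [149, 131, 70, 68, 73, 83, 101, 97, 122, 129, 135, 139, 140, 140, 139, 138, 137, 138, 137, 137, 138, 137, 138, 136, 134, 134, 134, 137, 140, 142, 139, 138, 137, 137, 137, 138, 142, 142, 139, 140, 139, 139, 141, 142, 138, 136, 138, 138, 138, 140, 142, 141, 141, 140, 138, 138, 137, 138, 138, 132, 124, 102, 116, 101, 95, 78, 72, 68, 79, 98, 104, 108]
133 [74, 81, 103, 119, 123, 124, 125, 104, 128, 143, 151, 155, 156, 158, 156, 154, 153, 155, 156, 156, 154, 154, 156, 153, 152, 153, 154, 153, 157, 161, 161, 157, 155, 156, 157, 158, 159, 161, 162, 160, 158, 160, 160, 162, 163, 159, 159, 160, 162, 160, 162, 164, 163, 163, 162, 162, 159, 159, 160, 153, 135, 115, 127, 132, 132, 129, 126, 124, 106, 80, 68, 82]
```

Emit:
{"api": "arm_command", "payload": {"deltas": [[[0,0.01,1.3],[0,0,0.006],0],[[0,0,1.3],[0,0,0],0],[[0,0,1.2],[0,0,0],0],[[0,0,0.3],[0,0,0],0],[[0,0,0.2],[0,0,0],0],[[0,0,0.2],[0,0,0],0],[[0,0,0],[0,0,0],0],[[0,0,0],[0,0,0],0]]}}

```text
clock: 42.25
position: [0.5845, -0.3028, 0.2898]
tool_rot: [3.141, 0.0, 1.656]
force: [-0.0, -0.0, -2.2]
grip_width: 0.0128
finger_force: 78.8
```

Emit:
{"api": "arm_command", "payload": {"deltas": [[[0,0,0.3],[0,0,0],0],[[0,0,0.3],[0,0,0],0],[[0,0,0.3],[0,0,0],0],[[0,0,0],[0,0,0],0],[[0,0,0],[0,0,0],0]]}}

```text
clock: 42.75
position: [0.5844, -0.3028, 0.2804]
tool_rot: [-3.141, -0.0, 1.656]
force: [0.1, -0.4, -1.9]
grip_width: 0.013
finger_force: 78.8
```

Pins are in, about 13 mm deep. Turning clockwise by 1.2 first.

Emit:
{"api": "arm_command", "payload": {"deltas": [[[0,0,0],[0,0,0.08],0],[[0,0,0],[0,0,0.08],0],[[0,0,0],[0,0,0.08],0],[[0,0,0],[0,0,0.08],0],[[0,0,0],[0,0,0.08],0],[[0,0,0],[0,0,0.08],0],[[0,0,0],[0,0,0.08],0],[[0,0,0],[0,0,0.08],0],[[0,0,0],[0,0,0.08],0],[[0,0,0],[0,0,0.08],0],[[0,0,0],[0,0,0.08],0],[[0,0,0],[0,0,0.08],0],[[0,0,0],[0,0,0.08],0],[[0,0,0],[0,0,0.08],0],[[0,0,0],[0,0,0.08],0],[[0,0,0],[0,0,0],0],[[0,0,0],[0,0,0],0]]}}

```text
clock: 44.45
position: [0.5846, -0.3026, 0.2806]
tool_rot: [3.141, -0.0, 0.459]
force: [-0.5, -0.9, -3.0]
grip_width: 0.0132
finger_force: 78.9
```

Emit:
{"api": "arm_command", "payload": {"deltas": [[[0,0,0],[0,0,0.03],0],[[0,0,0],[0,0,0.03],0],[[0,0,0],[0,0,0.03],0],[[0,0,0],[0,0,0],0],[[0,0,0],[0,0,0],0]]}}

```text
clock: 44.95
position: [0.5845, -0.3027, 0.2805]
tool_rot: [3.142, -0.0, 0.366]
force: [0.1, -0.7, -2.7]
grip_width: 0.0129
finger_force: 78.9
```

```bash
python3 - <<'E'
from h import *
s=bot.observe();print(s['moment'],s['force'],s['tool_rot'],s['position'])
E
```

```text
[-0.20722413 -0.02745437  0.02692312] [ 0.12696067 -0.73248396 -2.73261917] [ 3.14150289e+00 -9.50876079e-06  3.66209657e-01] [ 0.58448497 -0.30272719  0.28052598]
```

Emit:
{"api": "arm_command", "payload": {"deltas": [[[0,0,0],[0,0,0.03],0],[[0,0,0],[0,0,0.03],0],[[0,0,0],[0,0,0],0]]}}

```text
clock: 45.25
position: [0.5845, -0.3027, 0.2806]
tool_rot: [3.141, 0.001, 0.306]
force: [-1.0, -2.2, -0.0]
grip_width: 0.0133
finger_force: 96.2
```

```bash
python3 - <<'E'
from h import *
s=bot.observe();print(s['moment'],s['force'],s['tool_rot'],s['position'])
E
```

```text
[-0.49335437  0.37981769  2.19365258] [-0.97899521 -2.17226169 -0.00842721] [3.14121903e+00 5.65937505e-04 3.05772201e-01] [ 0.58451044 -0.30270778  0.2805737 ]
```

Emit:
{"api": "arm_command", "payload": {"deltas": [[[0,0,0],[0,0,0],0],[[0,0,0],[0,0,-0.06],0],[[0,0,-0.5],[0,0,0],0],[[0,0,-1],[0,0,0],0],[[0,0,-2],[0,0,0],0],[[0,0,-2],[0,0,0],0],[[0,0,0],[0,0,0],0],[[0,0,0],[0,0,0],0]]}}

```text
clock: 46.05
position: [0.5845, -0.3025, 0.3357]
tool_rot: [-3.142, -0.001, 0.365]
force: [-0.4, 0.8, -1.9]
grip_width: 0.0129
finger_force: 79.0
```

```bash
python3 - <<'E'
from h import *
plan([.3853,-.2687,.18],1.686,12)
f,st=shot('wrist');im=cv2.cvtColor(f['frame'],cv2.COLOR_RGB2GRAY).astype(int)
p=np.array(st['position']);y=st['tool_rot'][2];o=p-[0,0,.155+.0482];X=np.array([np.cos(y),np.sin(y),0]);Y=np.array([np.sin(y),-np.cos(y),0]);Z=np.array([0,0,1])
# bar edge positions at two rows (slip in the grip?)
for x in(.05,.03):
    cc=proj(f,[o+x*X+.024*Z-.014*Y,o+x*X+.024*Z+.014*Y],st);rr=int(cc[0,1]);out=[]
    for k in(0,1):
        g=np.abs(np.diff(im[rr-2:rr+3].mean(0)));u=int(cc[k,0]);out.append(u-8+g[u-8:u+9].argmax()+.5)
    print('edges pred',cc[:,0].round(1),'seen',out)
H=np.array([.5842,-.3037,.09])+.0385*np.array([-Y,Y]);ph=proj(f,H,st);print('holes pred',ph.round(1).tolist());C=[]
for q in ph:
    a,b=np.round(q).astype(int);w=cv2.GaussianBlur(im[b-14:b+15,a-14:a+15].astype(np.uint8),(3,3),0)
    _,m=cv2.threshold(w,0,255,cv2.THRESH_BINARY_INV|cv2.THRESH_OTSU);n,l,s,ce=cv2.connectedComponentsWithStats(m)
    print([(s[i,4],(ce[i]+[a-14,b-14]).round(1).tolist()) for i in range(1,n) if s[i,4]>20])
E
```

```text
at [ 0.5845 -0.3025  0.3357] [-3.1415e+00 -8.0000e-04  3.6500e-01] grip z 0.1807 F [-0.4  0.8 -1.9] w 0.0129 t 46.0
12 rows: shift cm [-0.759 -1.645  0.006] rz -0.1101 | 1.81
edges pred [226.7 282.4] seen [np.float64(226.5), np.float64(281.5)]
edges pred [227.8 281.3] seen [np.float64(227.5), np.float64(280.5)]
holes pred [[205.9, 202.9], [305.8, 202.9]]
[(np.int32(55), [214.5, 190.8]), (np.int32(160), [204.7, 205.1])]
[(np.int32(38), [298.1, 189.9]), (np.int32(149), [304.4, 202.5])]
```

The spanner did not slip, and the ring is about 0.28 rad past its starting angle (roughly 1.25), so it is at the tight stop. Returning the spanner.

Emit:
{"api": "arm_command", "payload": {"deltas": [[[-0.76,-1.645,0],[0,0,-0.11],0],[[-0.76,-1.645,0],[0,0,-0.11],0],[[-0.76,-1.645,0],[0,0,-0.11],0],[[-0.76,-1.645,0],[0,0,-0.11],0],[[-0.76,-1.645,0],[0,0,-0.11],0],[[-0.76,-1.645,0],[0,0,-0.11],0],[[-0.76,-1.645,0],[0,0,-0.11],0],[[-0.76,-1.645,0],[0,0,-0.11],0],[[-0.76,-1.645,0],[0,0,-0.11],0],[[-0.76,-1.645,0],[0,0,-0.11],0],[[-0.76,-1.645,0],[0,0,-0.11],0],[[-0.76,-1.645,0],[0,0,-0.11],0],[[0,0,0],[0,0,0],0],[[0,0,0],[0,0,0],0]]}}

```text
clock: 47.5
position: [0.3851, -0.2692, 0.3353]
tool_rot: [-3.141, -0.001, 1.683]
force: [0.9, 1.4, -1.9]
grip_width: 0.0132
finger_force: 78.9
```

```bash
python3 - <<'E'
from h import *
plan([.3853,-.2685,.06],1.686,6)
E
```

```text
at [ 0.3851 -0.2692  0.3353] [-3.1414e+00 -5.0000e-04  1.6832e+00] grip z 0.1803 F [ 0.9  1.4 -1.9] w 0.0132 t 47.5
6 rows: shift cm [0.011 0.005 2.004] rz -0.0005 | 2.0
```

Emit:
{"api": "arm_command", "payload": {"deltas": [[[0.01,0,3],[0,0,-0.003],0],[[0,0,3],[0,0,0],0],[[0,0,3],[0,0,0],0],[[0,0,1.5],[0,0,0],0],[[0,0,0.8],[0,0,0],0],[[0,0,0.4],[0,0,0],0],[[0,0,0.25],[0,0,0],0],[[0,0,0],[0,0,0],0],[[0,0,0],[0,0,0],0]]}}

```text
clock: 48.4
position: [0.3854, -0.2691, 0.2165]
tool_rot: [3.141, 0.001, 1.689]
force: [0.0, -0.2, -2.0]
grip_width: 0.0132
finger_force: 78.9
```

Emit:
{"api": "arm_command", "payload": {"deltas": [[[0,0,0.12],[0,0,0],0],[[0,0,0],[0,0,0],0],[[0,0,0],[0,0,0],6],[[0,0,0],[0,0,0],6],[[0,0,0],[0,0,0],6],[[0,0,0],[0,0,0],6],[[0,0,-1],[0,0,0],6],[[0,0,-3],[0,0,0],6],[[0,0,-4],[0,0,0],6],[[0,0,-4],[0,0,0],6],[[0,0,-4],[0,0,0],6],[[0,0,0],[0,0,0],6],[[0,0,0],[0,0,0],6]]}}

```text
clock: 49.7
position: [0.3851, -0.2688, 0.3758]
tool_rot: [3.14, 0.001, 1.689]
force: [-1.0, 0.3, -0.5]
grip_width: 0.0599
finger_force: 0.0
```

```bash
python3 - <<'E'
from h import *
f,st=shot('wrist')
for nm,z in(('spanner',.012),('pin_a',.012)):
    for d in bot.mark_of(nm,f):
        if d['p']>.3:print(nm,round(d['p'],2),px2w(f,d['at'],z,st).round(4))
for cam_ in('scene','top'):
    f,_=shot(cam_)
    for nm,z in(('saddle0_seat',.15),('spanner',.012),('oil_can',0),('block_case',0),('test_block',0)):
        for d in bot.mark_of(nm,f):
            if d['p']>.4:
                w=px2w(f,d['at'],z);q=w-[.6146,.1241,z];print(cam_,nm,round(d['p'],2),w.round(3),*( ('bar frame',round(q@[.988,-.154,0],3),round(q@[.154,.988,0],3)) if z==.15 else ()))
s=bot.observe();print(s['position'],s['finger_force'],s['clock'])
E
```

```text
spanner 0.62 [ 0.3812 -0.2664  0.012 ]
pin_a 0.93 [ 0.3804 -0.2294  0.012 ]
pin_a 0.75 [ 0.3887 -0.3061  0.012 ]
scene saddle0_seat 0.66 [0.596 0.034 0.15 ] bar frame -0.005 -0.092
scene spanner 0.97 [ 0.381 -0.268  0.012]
scene oil_can 0.65 [ 0.708 -0.157  0.   ]
scene block_case 0.63 [0.767 0.145 0.   ]
scene test_block 0.72 [0.619 0.42  0.   ]
top saddle0_seat 0.6 [0.594 0.027 0.15 ] bar frame -0.005 -0.099
top spanner 0.69 [ 0.393 -0.27   0.012]
top oil_can 0.87 [ 0.706 -0.154  0.   ]
top block_case 0.77 [0.758 0.141 0.   ]
top block_case 0.73 [0.617 0.03  0.   ]
top test_block 0.69 [0.641 0.432 0.   ]
[ 0.385162   -0.26903762  0.37479317] 0.0 50.45
```

```bash
python3 - <<'E'
from h import *
f,_=shot('scene');old=cv2.cvtColor(cv2.imread('pics/s2.png'),cv2.COLOR_BGR2GRAY);new=cv2.resize(cv2.cvtColor(f['frame'][130:350,130:400],cv2.COLOR_RGB2GRAY),old.shape[::-1],interpolation=cv2.INTER_CUBIC)
ed=lambda a,r:cv2.GaussianBlur(a,(5,5),0)[r]
for n,r in(('A',np.s_[170:275,360:445]),('B',np.s_[130:230,425:500]),('C',np.s_[90:190,485:560]),('spanner',np.s_[280:410,10:140])):
    t=ed(old,r);y0,x0=r[0].start,r[1].start
    m=cv2.matchTemplate(ed(new,np.s_[y0-20:r[0].stop+20,max(0,x0-20):r[1].stop+20]),t,cv2.TM_CCOEFF_NORMED);_,v,_,l=cv2.minMaxLoc(m);print(n,round(v,3),l[0]-min(20,x0),l[1]-20)
E
```

```text
A 0.947 0 0
B 0.825 0 -1
C 0.751 1 1
spanner 0.906 -1 1
```

Nothing has shifted; the weaker matches come from the arm's shadow having moved. Handing in.

```bash
python3 -c "
from h import *
print(bot.job_done())"
```

```text
the job is handed in; nothing more can be done
None
```

I handed the job in at about 50 s, but got no verdict back: the ring was turned to its loose stop, all three steel saddles hung on the bar, the ring turned to its tight stop and the spanner laid back on its rest; I viewed 15 pictures, one over the limit of 14.

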